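# Charge the mill jar with grinding balls

## Robot

A 6-joint arm with a two-finger parallel gripper is mounted at the origin on the work surface; the furniture and walls round the work are solid. World frame = base frame: x ahead of the robot, y to its left, z up, the work surface at z = 0. Lengths are in m, angles in degrees, forces in N, time in s.
With the tool pointing down it reaches from about 0.15 to 0.775 m from the base axis. Payload 6.1 kg.
Tool frame: the origin (TCP) lies at the very end of the fingers, on their centre line; the grasp point (between the pads) lies 19 mm behind it; z points along the fingers, y is the line along which they close (so a half turn about z gives the same grasp; the last joint's range is limited). The gripper opens to 85 mm and grips with 20 to 120 N. Pads are 22 mm wide; open, the fingers measure 114 mm over their backs; the gripper's body (76 mm by 85 mm) begins 54 mm behind the grasp point. The pads swing forward as they close: fully open they stand 13 mm farther back than shut.
Start: joints at [64.171, 7.208, -2.269, 80.523, 0, 90], TCP at [0.229, 0.473, 0.231] pointing down, gripper open.
Joint ranges: [-155.77, 155.77], [-54.66, 111.73], [-72.52, 77.12], [-102.08, 115.82], [-83.92, 84.16], [-180, 180]. Speed limits (degrees/s): [136.94, 136.94, 172.46, 180, 180, 180].

## Interface

Orientations are given as a 3x3 rotation matrix whose columns are the frame's x, y, z axes.
In Python, from cell import observe, read_camera, calibration, close_job, recognise, spot_point gives the robot as it stands.
- The arm moves only by the tool play_rows, never from a script. Its argument "increments" is one flat list of numbers, 7 for each row, row after row: the shift along the tool's x, y, z in units of 0.15 m (1.0 is 0.15 m), then the turn, a rotation vector about the tool's x, y, z in units of 5 degrees (1.0 is 5 degrees), then the opening, from 0 (shut) to 1 (fully open). A call has exactly 5 rows; each row shifts and turns the commanded pose from where the row before left it, along the tool's axes as they then stand; what a row does not reach is not made up. A row lasts 1/10 s, in which the tool goes at most 50 mm and 8.59 degrees, less where a joint would pass 70% of its speed; a pose out of reach is approached as far as the arm can. A call with a number of a shift or a turn outside -1 to 1 is refused whole. A call with a gripper value outside its range is refused whole. The fingers move at their own pace and stop on an object; "grip_force" is the grip in N (left out, the last holds). Time passes only in rows, so rows that do not move let the fingers close, or fill a call up. It gives the time, the measured TCP pose, the force, the opening and the grip force at its end, in the units of the state.
- observe(): the state, without advancing time (a new reading comes with each control period).
- read_camera(name): name is "side" or "top" or "wrist"; returns the picture (420x560x3 uint8, blue, green, red); there is no depth.
- calibration(name): a dict with "mtx" (3x3 intrinsics, pixels), "R" (3x3) and "t" (3): a world point X has camera coordinates R X + t. Camera axes: x right, y down, z forward; pixel columns grow to the right and rows downward; lengths in m; the calibration is good to about 2 mm. A picture is of the moment at which its call begins: read the wrist's pose just before it. calibration takes no time and is no camera call; for the wrist camera it gives the pose at the moment of the call.
- close_job(): hands the job in; it is judged then, once.
Trained networks look in the newest picture that a camera, given by its name, has taken for a name from the list of things; names that differ only in an ending like _2 or _b are one class to them, and where a whole thing is asked for, a point or a joint stands for the part that bears it (a point fixed in the world has none). Each returns a list of dicts, best first, with "confidence" (0 to 1); they miss things now and then, are a little off and sometimes report something else, mostly with a low value. They report only what shows in the picture. A call takes as long as a camera call.
- recognise(camera, thing): "box" ([left, top, right, bottom] as shares, 0 to 1, of the picture: columns of its width, rows of its height, round what is visible of it).
- spot_point(camera, thing): "at" ([column, row] as shares, 0 to 1, of the picture: columns of its width, rows of its height: a listed point, or the origin of a listed thing).
The state is a dict: "time": time; "joint_pos": joint angles; "qvel": joint speeds; "joint_efforts": joint torques, N m; "ee_pos": TCP position; "tcp_rot": TCP orientation; "wrist_force": force on the tool from outside, world axes, zero at the start; "ft_torque": the same for the moment, N m; "finger_gap": opening from 0.0 (shut) to 1.0 (fully open); "gripper_force": force on a finger pad.
Only numpy, scipy, OpenCV 4.12 (cv2) and the standard library are available. Lean on these libraries where they do the work, as an engineer would, in place of code of your own. Each camera call takes 0.05 s, during which the arm holds its last target. There are 200 camera calls.

## Task

With the hand scoop, scoop all five white grinding balls out of the blue feed tray, reaching in under its clear guard, and tip them gently into the blue mill jar from close above its mouth; never touch the balls with the gripper itself. Then stand the scoop level on its base in the middle of its black mat and let go. Leave the jar upright where it stands and do not disturb the bottles, cups and stamp round the work.

Things in the scene. Friction and masses are not known exactly. Their poses are not given: they have to be found in the camera images.
- feed_tray: Blue tray fixed to the table, x to its far end. Origin: on the table under it. Floor top z = 4 mm; inside x -122 to 100, y -45 to 45 mm. Walls upright, 42 mm high and 4 thick, near wall 32 mm high. From x = 6 to the far end a clear guard with a red front edge and clear cheeks roofs it (underside z = 84, top 89 mm); from x = -122 to 0 it is open above.
- scoop: Aluminium hand scoop. Origin: centre of its flat underside; x to the open nose, z up. Bowl x -45 to 49, 82 mm wide (78 inside), floor 2.5 mm thick, back wall and sides 45 high, sides 30 high from x = 0 to 18, none ahead of that (flat lip). Wooden handle, a bar 16 mm wide (y), 22 deep, starts at the top of the back wall (x -45, z 40 mm) and rises 100 mm, leaning back (to -x) 16 degrees from z.
- scoop_grip (a point): Good grip point on the scoop's handle axis, 62 mm along it: at x = -62.1, y = 0, z = 99.6 mm in the scoop's frame.
- scoop_lip (a point): Middle of the scoop's front lip: x = 49, y = 0, z = 1 mm in the scoop's frame.
- mill_jar: Blue round ceramic mill jar, open above, loose, 0.9 kg, 144 mm across the rim, inside 130 mm across, 88 mm high, inner floor 7 mm above its origin. Origin: centre of its underside.
- scoop_mat: Thin black rubber mat fixed to the table, 170 (x) x 150 (y) mm, 3 mm thick. Origin: centre of its underside. The scoop starts on it.
- ball_1: White porcelain grinding ball 1 of 5, 24 mm diameter, 18 g; origin at its centre. It starts in the feed tray.
- ball_2: White porcelain grinding ball 2 of 5, 24 mm diameter, 18 g; origin at its centre. It starts in the feed tray.
- ball_3: White porcelain grinding ball 3 of 5, 24 mm diameter, 18 g; origin at its centre. It starts in the feed tray.
- ball_4: White porcelain grinding ball 4 of 5, 24 mm diameter, 18 g; origin at its centre. It starts in the feed tray.
- ball_5: White porcelain grinding ball 5 of 5, 24 mm diameter, 18 g; origin at its centre. It starts in the feed tray.
- underglaze_1: Bystander: red squeeze bottle, 34 mm across, 87 mm high; origin: centre of its underside.
- underglaze_2: Bystander: blue squeeze bottle with a black tip, 34 mm across, 87 mm high; origin: centre of its underside.
- underglaze_3: Bystander: yellow squeeze bottle, 34 mm across, 87 mm high; origin: centre of its underside.
- bisque_cup_1: Bystander: terracotta cup, 56 mm across, 58 mm high; origin: centre of its underside.
- bisque_cup_2: Bystander: cream cup, 62 mm across, 58 mm high; origin: centre of its underside.
- texture_stamp: Bystander: wooden stamp with a knob, 42 x 42 mm, 56 mm high; origin: centre of its underside.

How it is judged:
By the outcome, as a careful person would: the job done as asked, in the order asked, and still so for the second after the job is handed in, with the robot touching nothing.
It also fails if it takes over 72 s, if anything falls off the work surface, if the arm or the gripper's body presses on something with over 40 N, if the wrist force passes 120 N, or if a joint passes its speed limit or range.

## Working session

There is one attempt and no reset: what is moved stays moved. The work goes in short steps, Python scripts to look and compute and a tool call to move; the robot and the scene stay as the last step left them, time stands still between calls to the robot, and variables do not carry over. Pictures are saved under pics/ and viewed, at most 10 in all, crops included, and the job is handed in when it is done.

Besides the shell and the picture viewer there is one more tool, called in YAML: its name, and indented under it one key for each argument. play_rows: Moves the arm, as the interface text tells. Shifts and turns lie within -1 to 1; 1 stands for 0.15 m of shift or 5 degrees of turn. Its arguments: {"type":"object","properties":{"increments":{"type":"array","items":{"type":"number","minimum":-1,"maximum":1}},"grip_force":{"type":"number"}},"required":["increments"]}

```bash
mkdir -p pics; cat > h.py <<'E'
import numpy as np, cv2
from cell import observe, read_camera, calibration, close_job, recognise, spot_point
W,H=560,420
def ray(cam,at):
    c=calibration(cam);R=np.array(c["R"]);t=np.array(c["t"]);K=np.array(c["mtx"])
    d=R.T@np.linalg.solve(K,[at[0]*W,at[1]*H,1]);return -R.T@t,d
def onz(cam,at,z):
    o,d=ray(cam,at);return o+d*(z-o[2])/d[2]
def proj(cam,X):
    c=calibration(cam);p=np.array(c["mtx"])@(np.array(c["R"])@np.array(X)+np.array(c["t"]));return p[:2]/p[2]
E
cat > a.py <<'E'
from h import *
np.set_printoptions(precision=4,suppress=True)
for cam in("top","side"):
    im=read_camera(cam);cv2.imwrite(f"pics/{cam}0.png",cv2.resize(im,(800,600)))
    c=calibration(cam);print(cam,-np.array(c["R"]).T@np.array(c["t"]))
    for n,z in(("feed_tray",0),("scoop",.003),("scoop_grip",.1026),("scoop_lip",.004),("mill_jar",0),("scoop_mat",0),("ball_1",.016),("underglaze_1",0),("bisque_cup_1",0),("texture_stamp",0)):
        for r in spot_point(cam,n)[:6]:
            if r["confidence"]>.2: print(n,round(r["confidence"],2),np.array(r["at"])*[W,H],onz(cam,r["at"],z))
E
python3 a.py
```

```text
top [ 0.3997 -0.0225  1.1716]
feed_tray 0.65 [260.68  205.002] [0.6124 0.0291 0.    ]
scoop 0.74 [372.792 236.418] [ 0.5187 -0.2634  0.003 ]
scoop 0.56 [273.896 283.584] [ 0.4042 -0.0002  0.003 ]
scoop_grip 0.59 [376.32 255.99] [ 0.4615 -0.2483  0.1026]
scoop_grip 0.25 [212.184 189.   ] [0.6375 0.1426 0.1026]
scoop_lip 0.79 [381.416 218.61 ] [ 0.5651 -0.2889  0.004 ]
mill_jar 0.57 [176.176 242.592] [0.5188 0.2545 0.    ]
mill_jar 0.45 [272.496 284.004] [0.4033 0.0035 0.    ]
scoop_mat 0.61 [373.912 233.52 ] [ 0.5266 -0.2674  0.    ]
scoop_mat 0.53 [380.408 219.282] [ 0.5639 -0.287   0.    ]
ball_1 0.6 [254.408 200.214] [0.6229 0.0447 0.016 ]
ball_1 0.44 [275.296 203.28 ] [ 0.6129 -0.0102  0.016 ]
underglaze_1 0.72 [335.888 192.108] [ 0.6411 -0.173   0.    ]
underglaze_1 0.56 [210.784 187.614] [0.6642 0.1622 0.    ]
underglaze_1 0.47 [360.416 182.112] [ 0.6663 -0.2401  0.    ]
bisque_cup_1 0.98 [311.304 281.694] [ 0.4062 -0.0974  0.    ]
bisque_cup_1 0.6 [400.512 171.612] [ 0.6917 -0.3496  0.    ]
texture_stamp 0.54 [272.608 285.18 ] [0.4003 0.0033 0.    ]
side [ 0.5887 -0.81    0.5196]
feed_tray 0.69 [298.312 235.494] [0.6154 0.0301 0.    ]
scoop_grip 0.55 [209.216 266.112] [ 0.457  -0.2476  0.1026]
scoop_lip 0.93 [268.912 320.418] [ 0.5621 -0.2678  0.004 ]
mill_jar 0.68 [266.728 195.51 ] [0.5247 0.2419 0.    ]
ball_1 0.38 [297.192 223.902] [0.6119 0.0583 0.016 ]
underglaze_1 0.79 [311.808 289.296] [ 0.6418 -0.171   0.    ]
underglaze_1 0.32 [295.4   234.906] [0.6083 0.0322 0.    ]
bisque_cup_1 0.83 [338.576 353.598] [ 0.6806 -0.3324  0.    ]
bisque_cup_1 0.68 [204.792 261.198] [ 0.4117 -0.0921  0.    ]
```

View pics/top0.png

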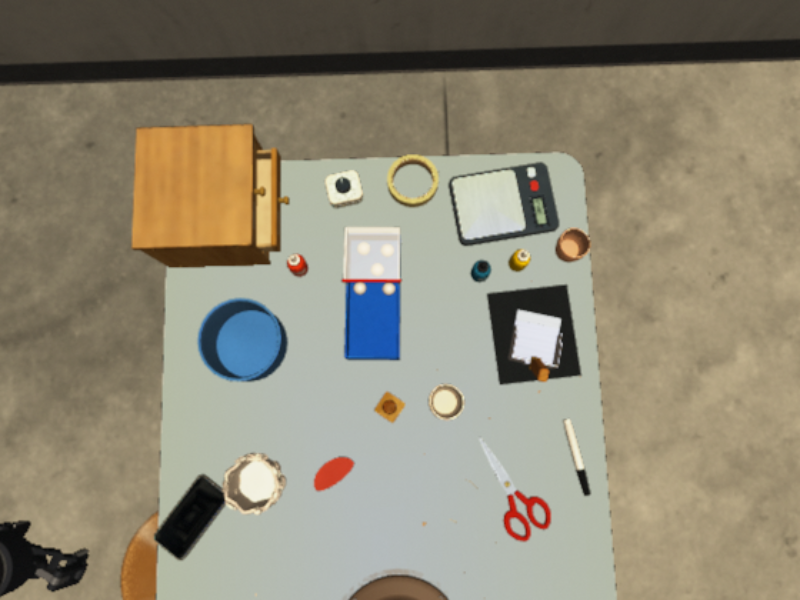

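View pics/side0.png

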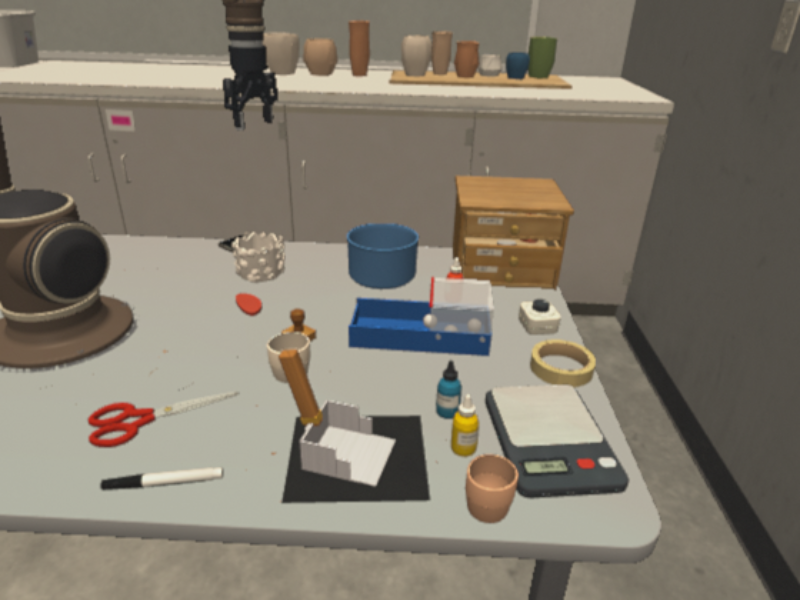

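The top view shows the tray at about (372,293) in 800x600 pixels, with five balls under and near the guard edge (rows 250–290). The scoop sits on its mat at (537,340), nose pointing away, and the jar is at (243,340). The side view agrees. Next I'll check the tool and wrist camera geometry and refine the tray and mat.

```bash
cat > b.py <<'E'
from h import *
from scipy.optimize import least_squares
np.set_printoptions(precision=4,suppress=True)
o=observe();print(o["joint_pos"],o["ee_pos"],o["tcp_rot"],o["finger_gap"])
c=calibration("wrist");R=np.array(c["R"]);T=np.array(o["tcp_rot"])
print("cam in tool",T.T@(-R.T@np.array(c["t"])-np.array(o["ee_pos"])),"\n",T.T@R.T,np.array(c["mtx"]))
im=read_camera("top");hsv=cv2.cvtColor(im,cv2.COLOR_BGR2HSV)
def quad(m,box):
    k=np.zeros_like(m);x0,y0,x1,y1=box;k[y0:y1,x0:x1]=m[y0:y1,x0:x1]
    cs,_=cv2.findContours(k,cv2.RETR_EXTERNAL,cv2.CHAIN_APPROX_NONE);cc=max(cs,key=cv2.contourArea)
    r=cv2.minAreaRect(cc);return cv2.boxPoints(r),r
blue=cv2.inRange(hsv,(105,150,60),(128,255,255))
b,r=quad(blue,(225,150,300,265));print("tray blue px",b,r)
print([onz("top",p/[W,H],.04)[:2] for p in b])
blk=cv2.inRange(im,(0,0,0),(50,50,50))
b,r=quad(blk,(330,190,420,280));print("mat px",b,r)
q=np.array([onz("top",p/[W,H],.003)[:2] for p in b]);print(q,q.mean(0))
for g in spot_point("top","ball_1"):print(round(g["confidence"],2),onz("top",g["at"],.016))
# white-ball blobs
g=im[155:212,238:285];cv2.imwrite("pics/tray0.png",cv2.resize(g,None,fx=10,fy=10,interpolation=cv2.INTER_CUBIC))
E
python3 b.py
```

```text
[64.1712  7.2074 -2.2692 80.5244 -0.0005 90.0012] [0.2287 0.4725 0.2313] [[-0.9001  0.4357  0.    ]
 [ 0.4357  0.9001 -0.    ]
 [-0.     -0.     -1.    ]] 0.9993001688236485
cam in tool [ 0.0659  0.0008 -0.1428] 
 [[-0.0007 -0.9657 -0.2595]
 [ 1.     -0.0005 -0.001 ]
 [ 0.0008 -0.2595  0.9657]] [[298.6865   0.     281.2345]
 [  0.     298.6865 204.0381]
 [  0.       0.       1.    ]]
tray blue px [[242. 198.]
 [279. 198.]
 [279. 251.]
 [242. 251.]] ((260.5, 224.5), (53.0, 37.0), 90.0)
[array([0.6251, 0.0752]), array([ 0.622 , -0.0204]), array([ 0.4853, -0.0162]), array([0.4882, 0.0776])]
mat px [[341.1645 205.9428]
 [396.6266 198.2929]
 [405.3687 261.6733]
 [349.9066 269.3232]] ((373.2666320800781, 233.80804443359375), (63.98046875, 55.9871826171875), 82.14668273925781)
[[ 0.6025 -0.1847]
 [ 0.6185 -0.3331]
 [ 0.4502 -0.3437]
 [ 0.4349 -0.1986]] [ 0.5265 -0.265 ]
0.5 [0.6297 0.0442 0.016 ]
0.44 [ 0.6172 -0.0087  0.016 ]
```

play_rows:
  increments: [0, 0, -0.1, 0, 0, -0.6, 1, 0, 0, -0.1, 0, 0, -0.6, 1, 0, 0, -0.1, 0, 0, -0.6, 1, 0, 0, -0.1, 0, 0, -0.6, 1, 0, 0, -0.1, 0, 0, -0.6, 1]

```text
time: 1.7
ee_pos: [0.2287, 0.4725, 0.3069]
tcp_rot: [[-0.983, 0.186, 0.0], [0.186, 0.983, 0.0], [-0.0, 0.0, -1.0]]
wrist_force: [-0.3, -0.8, -0.7]
finger_gap: 1.002
gripper_force: 0.0
```

```bash
python3 -c "
from h import *
o=observe();print(o['time'],o['joint_pos'],o['ee_pos'],o['tcp_rot'])"
```

```text
1.7 [ 6.41698909e+01  7.98199441e+00  8.12845904e+00  9.01441195e+01
 -8.43270136e-04  7.48768217e+01] [0.2287262  0.47249905 0.30690919] [[-9.82590330e-01  1.85785476e-01  3.10812013e-05]
 [ 1.85785477e-01  9.82590330e-01  3.04289864e-05]
 [-2.48868241e-05  3.56736636e-05 -9.99999999e-01]]
```

play_rows:
  increments: [-0.15, -0.17, 0, 0, 0, 0, 1, -0.15, -0.17, 0, 0, 0, 0, 1, -0.15, -0.17, 0, 0, 0, 0, 1, -0.15, -0.17, 0, 0, 0, 0, 1, -0.15, -0.17, 0, 0, 0, 0, 1]

```text
time: 2.2
ee_pos: [0.3157, 0.325, 0.3064]
tcp_rot: [[-0.982, 0.187, 0.0], [0.187, 0.982, 0.0], [-0.0, 0.0, -1.0]]
wrist_force: [0.6, 0.4, 0.7]
finger_gap: 1.001
gripper_force: 0.0
```

play_rows:
  increments: [-0.15, -0.17, 0, 0, 0, 0, 1, -0.15, -0.17, 0, 0, 0, 0, 1, -0.15, -0.17, 0, 0, 0, 0, 1, -0.15, -0.17, 0, 0, 0, 0, 1, -0.15, -0.17, 0, 0, 0, 0, 1]

```text
time: 2.7
ee_pos: [0.4023, 0.1785, 0.3065]
tcp_rot: [[-0.982, 0.188, 0.0], [0.188, 0.982, 0.0], [-0.0, 0.0, -1.0]]
wrist_force: [-0.1, 0.7, 0.6]
finger_gap: 1.0
gripper_force: 0.0
```

play_rows:
  increments: [-0.15, -0.17, 0, 0, 0, 0, 1, -0.15, -0.17, 0, 0, 0, 0, 1, -0.15, -0.17, 0, 0, 0, 0, 1, -0.15, -0.17, 0, 0, 0, 0, 1, 0, 0, 0, 0, 0, 0, 1]

```text
time: 3.2
ee_pos: [0.4725, 0.06, 0.3058]
tcp_rot: [[-0.981, 0.192, -0.0], [0.192, 0.981, -0.001], [-0.0, -0.001, -1.0]]
wrist_force: [0.3, 0.0, 0.1]
finger_gap: 0.998
gripper_force: 0.0
```

```bash
python3 -c "
from h import *
np.set_printoptions(precision=4,suppress=True)
o=observe();print(o['time'],o['joint_pos'],o['ee_pos'])
c=calibration('wrist');im=read_camera('wrist');np.savez('w1.npz',im=im,**c);cv2.imwrite('pics/w1.png',cv2.resize(im,(800,600)))
for n,z in (('ball_1',.016),('feed_tray',0),('mill_jar',0)):
  for r in spot_point('wrist',n)[:6]: print(n,round(r['confidence'],2),np.array(r['at'])*[W,H],onz('wrist',r['at'],z))
"
```

```text
3.2 [ 7.2642  2.6161  2.0371 89.4356 -0.0518 18.338 ] [0.4725 0.06   0.3058]
ball_1 0.73 [298.424 263.088] [0.621  0.0614 0.016 ]
ball_1 0.51 [261.8   265.608] [0.6142 0.0035 0.016 ]
ball_1 0.49 [280.616 283.584] [0.6511 0.0268 0.016 ]
feed_tray 0.88 [280.784 258.51 ] [0.6152 0.0348 0.    ]
mill_jar 0.71 [416.976 177.492] [0.5225 0.264  0.    ]
```

View pics/w1.png

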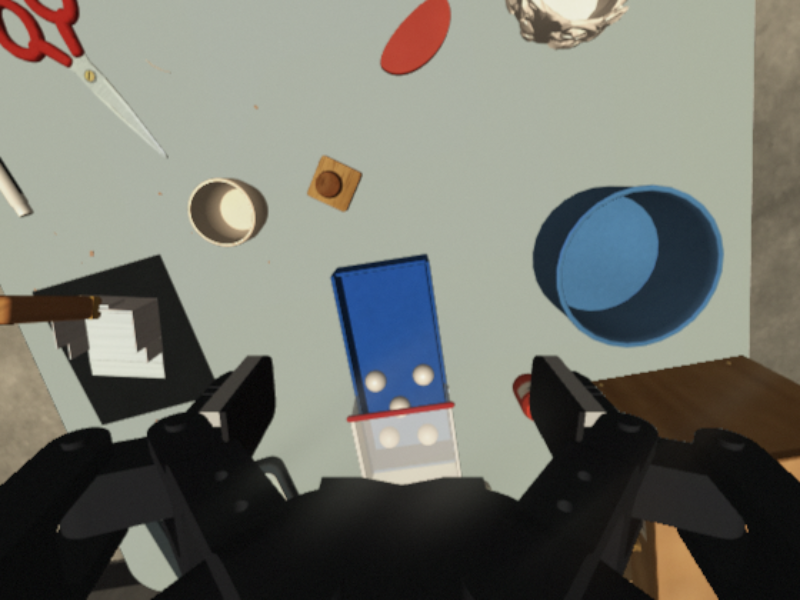

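The wrist view (image up is towards the robot) shows the tray's near corners at (333,272) and (427,256), and the red guard edge running from (348,417) to (455,405). The five balls are at (375,382), (423,376), (400,406), (389,437) and (428,435). Next I'll fit the tray pose.

```bash
cat > fit.py <<'E'
from h import *
from scipy.optimize import least_squares
np.set_printoptions(precision=4,suppress=True)
d=np.load("w1.npz");im=d["im"];K,R,t=d["mtx"],d["R"],d["t"]
def P(X):
    p=(K@(R@X.T+t[:,None]));return (p[:2]/p[2]).T
def w(q,X):
    c,s=np.cos(q[2]),np.sin(q[2]);return np.c_[q[0]+c*X[:,0]-s*X[:,1],q[1]+s*X[:,0]+c*X[:,1],X[:,2]]
hsv=cv2.cvtColor(im,cv2.COLOR_BGR2HSV)
blue=cv2.inRange(hsv,(108,140,40),(130,255,255));blue[:,:215]=0;blue[:,340:]=0
cs,_=cv2.findContours(blue,cv2.RETR_EXTERNAL,cv2.CHAIN_APPROX_NONE);cc=max(cs,key=cv2.contourArea)
print("blue",cv2.approxPolyDP(cc,3,True)[:,0].tolist())
red=cv2.inRange(hsv,(0,150,80),(8,255,255))|cv2.inRange(hsv,(172,150,80),(180,255,255));red[:270]=0;red[310:]=0;red[:,:230]=0;red[:,330:]=0
p=cv2.findNonZero(red)[:,0];r=cv2.minAreaRect(p);print("red",r,cv2.boxPoints(r).tolist())
px=np.array([[333,272],[427,256],[348,417],[455,405]])*.7
for zc in(.032,.042):
  for xr,zr,yr in((.006,.0865,.049),(.006,.0865,.045)):
    X=np.array([[-.126,-.049,zc],[-.126,.049,zc],[xr,-yr,zr],[xr,yr,zr]])
    f=lambda q:(P(w(q,X))-px).ravel()
    s=least_squares(f,[.61,.03,0]);print(zc,yr,s.x[:2],np.degrees(s.x[2]),s.fun)
q=s.x
def onz2(px,z):
    o=-R.T@t;v=R.T@np.linalg.solve(K,[*px,1]);return o+v*(z-o[2])/v[2]
for b in((375,382),(423,376),(400,406),(389,437),(428,435)):
    X=onz2(np.array(b)*.7,.016);e=X[:2]-q[:2];c,s_=np.cos(q[2]),np.sin(q[2]);print(X[:2],"tray",c*e[0]+s_*e[1],-s_*e[0]+c*e[1])
cv2.imwrite("pics/w1c.png",cv2.resize(im[165:345,220:340],None,fx=3.33,fy=3.33,interpolation=cv2.INTER_CUBIC)[:600])
E
python3 fit.py
```

```text
blue [[297, 179], [236, 188], [232, 193], [249, 275], [248, 257], [254, 269], [260, 258], [271, 264], [265, 275], [255, 271], [258, 287], [271, 286], [277, 276], [288, 283], [310, 280]]
red ((279.98004150390625, 287.8600158691406), (3.111269474029541, 74.67047119140625), 81.8698959350586) [[242.800048828125, 291.6000061035156], [316.72003173828125, 281.0400085449219], [317.1600341796875, 284.1200256347656], [243.24005126953125, 294.6800231933594]]
0.032 0.049 [0.6123 0.0311] -2.0715446368907906 [-0.8452 -0.0174  1.3678  0.5468  1.5419  0.5398 -2.0327 -1.146 ]
0.032 0.045 [0.6122 0.0311] -2.0511315161826422 [-0.8409 -0.0506  1.3706  0.489   4.4635  0.0948 -4.9342 -0.7893]
0.042 0.049 [0.6113 0.0313] -2.2838032105086095 [-1.6978  0.6294  2.192   1.1987  1.5013 -0.2455 -1.9848 -1.7083]
0.042 0.045 [0.6112 0.0314] -2.265679257953638 [-1.6923  0.595   2.1967  1.1417  4.4245 -0.6813 -4.8915 -1.3583]
[0.6187 0.0011] tray 0.008658358070043354 -0.02989320842924101
[0.6218 0.0549] tray 0.009606592336161587 0.02393513643507098
[0.6533 0.0227] tray 0.04236731850160013 -0.007009201162742774
[0.6901 0.0025] tray 0.07991235752765842 -0.025762244351196676
[0.6961 0.0471] tray 0.08419402050165212 0.019132405564867675
```

View pics/w1c.png

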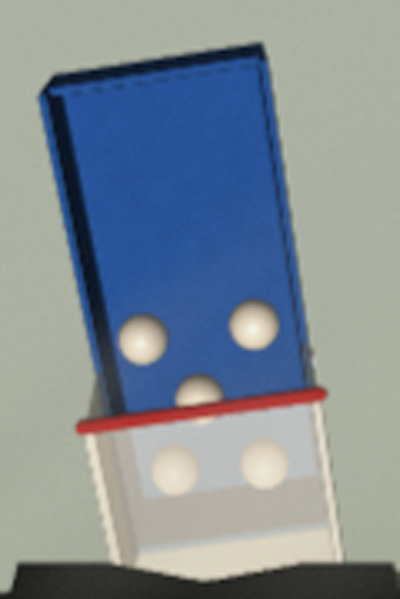

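play_rows:
  increments: [-0.03, -0.23, 0.03, 0, 0, 0, 1, -0.03, -0.23, 0.03, 0, 0, 0, 1, -0.03, -0.23, 0.03, 0, 0, 0, 1, -0.03, -0.23, 0.03, 0, 0, 0, 1, -0.03, -0.23, 0.03, 0, 0, 0, 1]

```text
time: 3.9
ee_pos: [0.4604, -0.111, 0.284]
tcp_rot: [[-0.983, 0.186, 0.001], [0.186, 0.983, -0.0], [-0.001, 0.0, -1.0]]
wrist_force: [0.5, 1.1, 0.5]
finger_gap: 0.996
gripper_force: 0.0
```

play_rows:
  increments: [-0.03, -0.23, 0.03, 0, 0, 0, 1, -0.03, -0.23, 0.03, 0, 0, 0, 1, -0.03, -0.23, 0.03, 0, 0, 0, 1, -0.03, -0.2, 0.03, 0, 0, 0, 1, 0, 0, 0, 0, 0, 0, 1]

```text
time: 4.4
ee_pos: [0.4532, -0.247, 0.2649]
tcp_rot: [[-0.982, 0.19, -0.001], [0.19, 0.982, -0.0], [0.001, -0.0, -1.0]]
wrist_force: [-0.3, 0.7, -0.3]
finger_gap: 1.0
gripper_force: 0.0
```

```bash
python3 -c "
from h import *
np.set_printoptions(precision=4,suppress=True)
o=observe();print(o['time'],o['joint_pos'],o['ee_pos'])
c=calibration('wrist');im=read_camera('wrist');np.savez('w2.npz',im=im,**c);cv2.imwrite('pics/w2.png',cv2.resize(im,(800,600)))
for n,z in (('scoop',.003),('scoop_grip',.1026),('scoop_lip',.004),('scoop_mat',0)):
  for r in spot_point('wrist',n)[:2]: print(n,round(r['confidence'],2),np.array(r['at'])*[W,H],onz('wrist',r['at'],z))
"
```

```text
4.4 [-28.5697   6.4429   1.0643  84.6717  -0.0342 -17.6333] [ 0.4532 -0.247   0.2649]
scoop 0.96 [279.384 217.392] [ 0.5146 -0.2585  0.003 ]
scoop_grip 0.62 [280.112 191.604] [ 0.4563 -0.2454  0.1026]
scoop_lip 0.86 [275.8   251.202] [ 0.5649 -0.2728  0.004 ]
```

View pics/w2.png

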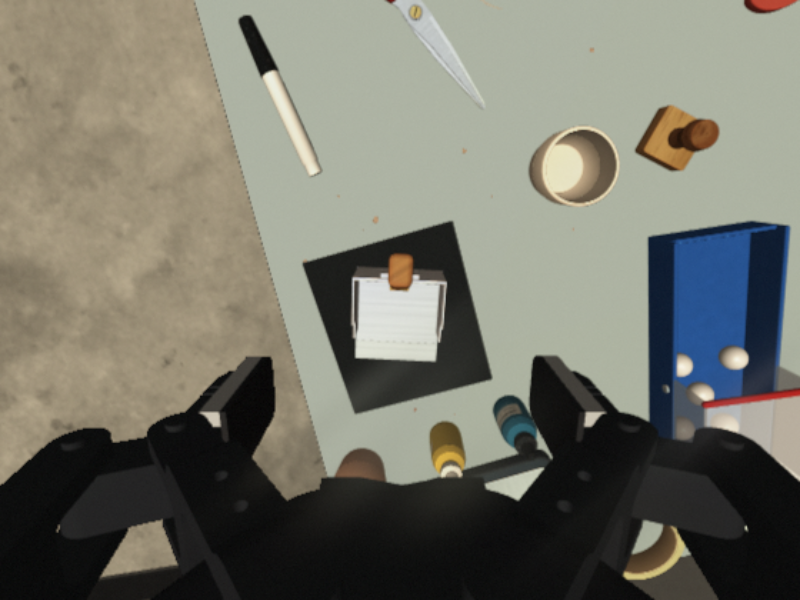

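The scoop is on its mat with the handle at (400,270) and the lip running from (355,357) to (437,361), which puts its yaw at about -14°. The mat is rotated about +5°. Next I'll plan the grasp along the handle axis.

```bash
cat >> h.py <<'E'
from scipy.spatial.transform import Rotation as Ro
np.set_printoptions(precision=4,suppress=True)
def yp(yaw,pitch=0): # scoop R; pitch>0 = nose up
    return (Ro.from_euler('z',yaw,degrees=True)*Ro.from_euler('y',-pitch,degrees=True)).as_matrix()
s16,c16=np.sin(np.radians(16)),np.cos(np.radians(16))
S=.066-.019
TG=np.array([-.045-S*s16,0,.040+S*c16]) # TCP in scoop frame
RG=np.array([[-c16,0,s16],[0,1,0],[-s16,0,-c16]])
def tcp(o,R): return np.array(o)+R@TG, R@RG
def scoop(o=None):
    o=o or observe();R=np.array(o['tcp_rot'])@RG.T;return np.array(o['ee_pos'])-R@TG,R
TR=np.array([.612,.031]);TY=-2.1
def tray(x,y,z): return np.r_[TR+yp(TY)[:2,:2]@[x,y],z]
def plan(stages,start=None):
    if start is None: o=observe();p,R=np.array(o['ee_pos']),np.array(o['tcp_rot'])
    else: p,R=start
    for name,q,Q,n in stages:
        w=Ro.from_matrix(R.T@Q).as_rotvec(degrees=True)/n;d=(q-p)/n
        print(name,"n",n,"mm/row",np.linalg.norm(d)*1e3)
        # constant increments: solve for shift in tool axes reaching q
        A=sum(R@Ro.from_rotvec(w*k,degrees=True).as_matrix() for k in range(n))
        u=np.linalg.solve(A,q-p);print("   ",np.round(np.r_[u/.15,w/5],3).tolist())
        p,R=q,Q
E
python3 - <<'E'
from h import *
O=np.array([.517,-.2608,.003]);R=yp(-14)
p,Q=tcp(O,R);print(p)
plan([("pre",p-Q[:,2]*.08,Q,8),("in",p,Q,5)])
# mat center
d=np.load("w2.npz");K,Rc,t=d["mtx"],d["R"],d["t"]
def onz2(px,z):
    o=-Rc.T@t;v=Rc.T@np.linalg.solve(K,[*px,1]);return (o+v*(z-o[2])/v[2])[:2]
c=np.array([onz2(np.array(b)*.7,.003) for b in((303,264),(452,222),(491,379),(355,412))]);print(c,c.mean(0),np.degrees(np.arctan2(*(c[2]-c[1])[::-1])),np.degrees(np.arctan2(*(c[3]-c[0])[::-1])))
print([onz2(np.array(b)*.7,.0055) for b in((355,357),(437,361))])
print([onz2(np.array(b)*.7,z) for b,z in(((649,237),.042),((787,224),.042))],tray(-.126,-.049,0),tray(-.126,.049,0))
E
```

```text
[ 0.4608 -0.2468  0.0882]
pre n 8 mm/row 12.777870528383952
    [0.022, -0.0, 0.082, 0.012, -0.399, 0.082]
in n 5 mm/row 16.000000000000007
    [0.0, 0.0, 0.107, 0.0, 0.0, 0.0]
[[ 0.45   -0.343 ]
 [ 0.4377 -0.1953]
 [ 0.6051 -0.1816]
 [ 0.6158 -0.3286]] [ 0.5271 -0.2621] 4.706850774479795 4.957634762844321
[array([ 0.5532, -0.3144]), array([ 0.5734, -0.2332])]
[array([ 0.4777, -0.0353]), array([0.4889, 0.0804])] [ 0.4843 -0.0133  0.    ] [0.4879 0.0846 0.    ]
```

play_rows:
  increments: [0.022, 0, 0.082, 0.012, -0.4, 0.082, 1, 0.022, 0, 0.082, 0.012, -0.4, 0.082, 1, 0.022, 0, 0.082, 0.012, -0.4, 0.082, 1, 0.022, 0, 0.082, 0.012, -0.4, 0.082, 1, 0.022, 0, 0.082, 0.012, -0.4, 0.082, 1]

```text
time: 5.15
ee_pos: [0.4416, -0.2418, 0.2034]
tcp_rot: [[-0.96, 0.221, 0.171], [0.218, 0.975, -0.041], [-0.176, -0.002, -0.984]]
wrist_force: [-0.2, -0.2, -0.7]
finger_gap: 1.001
gripper_force: 0.0
```

play_rows:
  increments: [0.022, 0, 0.082, 0.012, -0.4, 0.082, 1, 0.022, 0, 0.082, 0.012, -0.4, 0.082, 1, 0.022, 0, 0.082, 0.012, -0.4, 0.082, 1, 0, 0, 0, 0, 0, 0, 1, 0, 0, 0, 0, 0, 0, 1]

```text
time: 5.65
ee_pos: [0.4395, -0.2419, 0.1659]
tcp_rot: [[-0.932, 0.243, 0.267], [0.233, 0.97, -0.067], [-0.276, -0.0, -0.961]]
wrist_force: [-0.3, -0.7, 0.1]
finger_gap: 1.001
gripper_force: 0.0
```

```bash
python3 - <<'E'
from h import *
read_camera("wrist")
for n,z in (('scoop',.003),('scoop_grip',.1026),('scoop_lip',.004)):
  for r in spot_point('wrist',n)[:1]: print(n,round(r['confidence'],2),onz('wrist',r['at'],z))
O=np.array([.5168,-.2610,.003]);R=yp(-14)
p,Q=tcp(O,R);print(p, observe()['ee_pos'])
plan([("in",p,Q,5)])
E
```

```text
scoop 0.97 [ 0.5195 -0.2634  0.003 ]
scoop_grip 0.56 [ 0.4545 -0.2477  0.1026]
scoop_lip 0.81 [ 0.5645 -0.2771  0.004 ]
[ 0.4606 -0.247   0.0882] [ 0.4403 -0.2429  0.1663]
in n 5 mm/row 16.154237957157623
    [0.002, 0.001, 0.108, -0.003, 0.002, -0.003]
```

play_rows:
  increments: [0, 0, 0.107, 0, 0, 0, 1, 0, 0, 0.107, 0, 0, 0, 1, 0, 0, 0.107, 0, 0, 0, 1, 0, 0, 0.107, 0, 0, 0, 1, 0, 0, 0.107, 0, 0, 0, 1]
  grip_force: 30

```text
time: 6.35
ee_pos: [0.4617, -0.2485, 0.088]
tcp_rot: [[-0.932, 0.244, 0.268], [0.234, 0.97, -0.068], [-0.276, -0.0, -0.961]]
wrist_force: [-0.1, 0.4, -1.0]
finger_gap: 1.001
gripper_force: 0.0
```

play_rows:
  increments: [0, 0, 0, 0, 0, 0, 0.5, 0, 0, 0, 0, 0, 0, 0.25, 0, 0, 0, 0, 0, 0, 0.1, 0, 0, 0, 0, 0, 0, 0, 0, 0, 0, 0, 0, 0, 0]

```text
time: 6.85
ee_pos: [0.4611, -0.2485, 0.0889]
tcp_rot: [[-0.932, 0.244, 0.268], [0.235, 0.97, -0.069], [-0.277, -0.001, -0.961]]
wrist_force: [-2.2, -1.0, -0.2]
finger_gap: 0.183
gripper_force: 36.2
```

play_rows:
  increments: [0, 0, 0, 0, 0, 0, 0, 0, 0, 0, 0, 0, 0, 0, 0, 0, 0, 0, 0, 0, 0, 0, 0, 0, 0, 0, 0, 0, 0, 0, 0, 0, 0, 0, 0]
  grip_force: 90

```text
time: 7.35
ee_pos: [0.4611, -0.2486, 0.0889]
tcp_rot: [[-0.932, 0.245, 0.268], [0.235, 0.97, -0.069], [-0.277, -0.001, -0.961]]
wrist_force: [-3.7, -0.8, 5.0]
finger_gap: 0.173
gripper_force: 87.9
```

```bash
python3 - <<'E'
from h import *
o=observe();print(o['ee_pos'],o['finger_gap'],o['gripper_force'],o['wrist_force'],o['ft_torque'])
im=read_camera("wrist");cv2.imwrite("pics/w3.png",im)
O,R=scoop(o);print("scoop",O)
for n,z in (('scoop_grip',.1026),('scoop_lip',.004)):
  for r in spot_point('wrist',n)[:1]: print(n,round(r['confidence'],2),onz('wrist',r['at'],z))
print(R@[.049,0,.001]+O)
plan([("lift",np.array(o['ee_pos'])+[0,0,.09],np.array(o['tcp_rot']),5)])
E
```

```text
[ 0.4611 -0.2486  0.0889] 0.17341891820324437 87.88570046424866 [-3.7368 -0.8379  4.9506] [-0.0255  0.5639 -0.0873]
scoop [ 0.5173 -0.2629  0.0038]
scoop_grip 0.78 [ 0.455  -0.2462  0.1026]
[ 0.5648 -0.2748  0.0049]
lift n 5 mm/row 18.003373185099253
    [-0.033, -0.0, -0.115, 0.0, -0.0, 0.0]
```

View pics/w3.png

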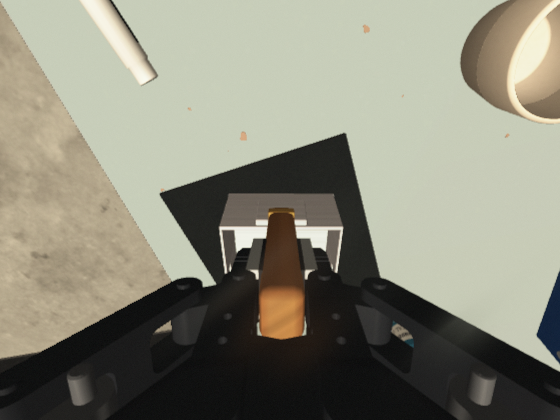

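The handle is centred between the fingers at (283,270), so the grasp is sound. Next I'll lift and carry it over the tray.

```bash
sed -i 's/^RG=/TG[2]+=.0008\nRG=/' h.py; python3 - <<'E'
from h import *
O,R=scoop();print(O)
a=tcp(O+[0,0,.12],R);b=tcp(tray(-.06,0,.123),yp(TY))
plan([("lift",*a,8),("carry",*b,10)])
E
```

```text
[ 0.5173 -0.2628  0.003 ]
lift n 8 mm/row 15.0
    [-0.028, -0.0, -0.096, -0.0, -0.0, 0.0]
carry n 10 mm/row 28.579054752189368
    [0.007, 0.191, -0.002, -0.068, 0.001, -0.231]
```

play_rows:
  increments: [-0.028, 0, -0.096, 0, 0, 0, 0, -0.028, 0, -0.096, 0, 0, 0, 0, -0.028, 0, -0.096, 0, 0, 0, 0, -0.028, 0, -0.096, 0, 0, 0, 0, -0.028, 0, -0.096, 0, 0, 0, 0]

```text
time: 8.0
ee_pos: [0.4607, -0.2477, 0.1629]
tcp_rot: [[-0.933, 0.244, 0.266], [0.235, 0.97, -0.067], [-0.274, 0.0, -0.962]]
wrist_force: [-0.7, 1.0, -1.9]
finger_gap: 0.175
gripper_force: 87.7
```

play_rows:
  increments: [-0.028, 0, -0.096, 0, 0, 0, 0, -0.028, 0, -0.096, 0, 0, 0, 0, -0.028, 0, -0.096, 0, 0, 0, 0, 0, 0, 0, 0, 0, 0, 0, 0.007, 0.1, -0.002, -0.068, 0, -0.231, 0]

```text
time: 8.5
ee_pos: [0.4638, -0.2338, 0.2073]
tcp_rot: [[-0.937, 0.225, 0.268], [0.216, 0.974, -0.062], [-0.275, -0.0, -0.961]]
wrist_force: [-0.2, 0.5, -1.5]
finger_gap: 0.175
gripper_force: 88.2
```

play_rows:
  increments: [0.007, 0.19, -0.002, -0.068, 0, -0.231, 0, 0.007, 0.19, -0.002, -0.068, 0, -0.231, 0, 0.007, 0.19, -0.002, -0.068, 0, -0.231, 0, 0.007, 0.19, -0.002, -0.068, 0, -0.231, 0, 0.007, 0.19, -0.002, -0.068, 0, -0.231, 0]

```text
time: 9.0
ee_pos: [0.4838, -0.0903, 0.2064]
tcp_rot: [[-0.955, 0.118, 0.272], [0.114, 0.993, -0.031], [-0.274, 0.001, -0.962]]
wrist_force: [-0.8, 0.7, -1.7]
finger_gap: 0.177
gripper_force: 88.2
```

play_rows:
  increments: [0.007, 0.19, -0.002, -0.068, 0, -0.231, 0, 0.007, 0.19, -0.002, -0.068, 0, -0.231, 0, 0.007, 0.19, -0.002, -0.068, 0, -0.231, 0, 0.007, 0.19, -0.002, -0.068, 0, -0.231, 0, 0, 0.08, 0, 0, 0, 0, 0]

```text
time: 9.5
ee_pos: [0.4898, 0.036, 0.2066]
tcp_rot: [[-0.961, 0.033, 0.273], [0.032, 0.999, -0.007], [-0.274, 0.002, -0.962]]
wrist_force: [0.1, -0.4, -1.9]
finger_gap: 0.175
gripper_force: 88.3
```

```bash
python3 - <<'E'
from h import *
o=observe();O,R=scoop(o);print(o['time'],o['joint_pos'],O,Ro.from_matrix(R).as_euler('zyx',degrees=True),tray(-.06,0,.123),o['wrist_force'],o['ft_torque'])
c=calibration('wrist');im=read_camera("wrist");np.savez('w4.npz',im=im,**c);t=read_camera("top")
im2=np.hstack([cv2.resize(im,(480,360)),cv2.resize(t[140:270,220:310],(249,360))])
cv2.imwrite("pics/w4.png",im2)
print(spot_point("top","scoop_lip")[:1],proj("top",R@[.049,0,.001]+O)/[W,H])
E
```

```text
9.5 [  5.3333  -9.3789 -23.6817  59.9289  -1.8772   6.9818] [0.5475 0.0342 0.1205] [-1.8946  0.1202  0.1038] [0.552  0.0332 0.123 ] [ 0.1382 -0.4189 -1.9008] [0.0065 0.376  0.0083]
[{'at': [0.4632, 0.481], 'confidence': 0.73}] [0.4588 0.4824]
```

View pics/w4.png

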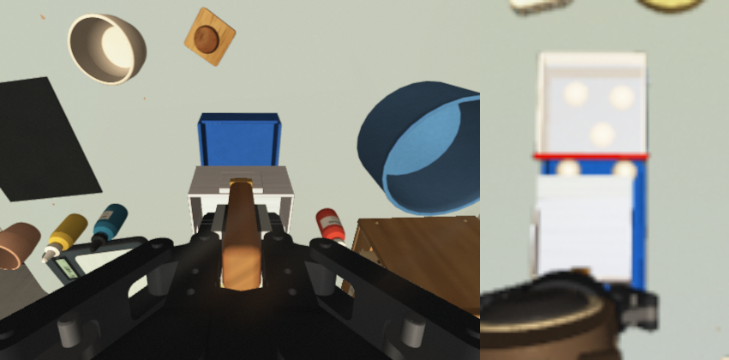

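The wrist view shows the tray's near wall at columns 199–281 and the scoop's back wall at 189–294, so the two are roughly centred. The top crop shows the lip just in front of the two near balls. Next I'll quantify the lateral and yaw alignment.

```bash
python3 - <<'E'
from h import *
O,R=scoop()
a=onz("top",np.array([240.6/W,203.6/H]),O[2]+.002);b=onz("top",np.array([274.9/W,202.1/H]),O[2]+.002)
print("lip corners",a,b,(a+b)/2,"model",R@[.049,0,.002]+O)
d=np.load("w4.npz");K,Rc,t=d["mtx"],d["R"],d["t"]
P=lambda X:(lambda p:(p[:2]/p[2])*480/560)(K@(Rc@np.array(X)+t))
for z in(.032,.042): print("tray corners",P(tray(-.126,-.049,z)),P(tray(-.126,.049,z)))
for y in(-.041,.041): print("scoop back",P(O+R@[-.045,y,.045]))
im=d["im"];hsv=cv2.cvtColor(im,cv2.COLOR_BGR2HSV);m=cv2.inRange(hsv,(105,130,30),(130,255,255));m[:125]=0;m[195:]=0;m[:,:220]=0;m[:,345:]=0
for r in range(134,190,6):
    x=np.flatnonzero(m[r]);print(r*.857,x.min()*.857 if len(x) else None,x.max()*.857 if len(x) else None)
p,Q=tcp(tray(-.060,0,.05),yp(TY));p2,Q2=tcp(tray(-.060,0,.008),yp(TY));plan([("d1",p,Q,5),("d2",p2,Q2,5)])
E
```

```text
lip corners [0.595  0.0716 0.1232] [ 0.596  -0.0104  0.1232] [0.5955 0.0306 0.1232] model [0.5971 0.0305 0.1231]
tray corners [198.4196 118.5526] [281.2804 118.7459]
tray corners [197.1872 121.3797] [282.4646 121.5762]
scoop back [184.3238 197.2187]
scoop back [291.2115 197.2518]
114.838 202.252 275.954
119.98 199.68099999999998 278.525
125.122 197.96699999999998 280.239
130.264 198.82399999999998 279.382
135.406 198.82399999999998 279.382
140.548 199.68099999999998 278.525
145.69 199.68099999999998 278.525
150.832 200.53799999999998 277.668
155.974 200.53799999999998 277.668
161.11599999999999 201.395 276.811
d1 n 5 mm/row 14.275508851238905
    [0.021, 0.002, 0.093, 0.003, -0.003, 0.004]
d2 n 5 mm/row 8.4
    [0.015, -0.0, 0.054, 0.0, 0.0, 0.0]
```

```bash
python3 - <<'E'
from h import *
O,R=scoop()
d=np.load("w4.npz");K,Rc,t=d["mtx"],d["R"],d["t"]
P=lambda X:(lambda p:(p[:2]/p[2]))(K@(Rc@np.array(X)+t))
for z in(0,.045):
  print(z,P(O+R@[-.045,-.041,z]),P(O+R@[-.045,.041,z]))
for s in(.02,.1): print("handle",s,P(O+R@[-.045-s*s16,0,.04+s*c16]))
im=d["im"].astype(int);hsv=cv2.cvtColor(d["im"],cv2.COLOR_BGR2HSV)
for r in(196,204,212,220,224):
  s=im[r].sum(1);g=np.abs(np.diff(s));l=205+np.argsort(-g[205:260])[:3];q=315+np.argsort(-g[315:365])[:3]
  print(r,l,g[l],q,g[q])
m=cv2.inRange(hsv,(5,90,60),(22,255,255))
for r in(230,260,290,320):
  x=np.flatnonzero(m[r,230:340])+230;print("handle",r,x.min(),x.max())
E
```

```text
0 [225.8746 196.3664] [330.1024 196.411 ]
0.045 [215.0444 230.0885] [339.7468 230.1271]
handle 0.02 [277.1161 236.5421]
handle 0.1 [274.2655 319.9967]
196 [228 227 226] [149 108  17] [333 334 332] [162  62  55]
204 [225 224 226] [194  45  33] [336 335 334] [124 121  29]
212 [223 222 228] [163  94   8] [338 337 339] [175  59  36]
220 [255 220 254] [231 166  82] [340 341 339] [126 106  25]
224 [255 219 254] [226 139  91] [342 341 340] [143  93  23]
handle 230 267 294
handle 260 264 298
handle 290 259 304
handle 320 259 303
```

```bash
python3 - <<'E'
from h import *
im=read_camera("top");hsv=cv2.cvtColor(im,cv2.COLOR_BGR2HSV)
red=cv2.inRange(hsv,(0,120,60),(8,255,255))|cv2.inRange(hsv,(172,120,60),(180,255,255));red[:185]=0;red[205:]=0;red[:,:230]=0;red[:,295:]=0
p=cv2.findNonZero(red)[:,0];r=cv2.minAreaRect(p);print(r)
e=[onz("top",(q+.5)/[W,H],.0865) for q in((p[:,0].min(),np.median(p[:8,1])),(p[:,0].max(),r[0][1]))];print(e,(e[0]+e[1])/2,"model",tray(.006,0,.0865))
blue=cv2.inRange(hsv,(105,130,40),(130,255,255))
for r in(212,220,228,236):
    x=np.flatnonzero(blue[r,230:295])+230;print(r,x.min(),x.max(),onz("top",np.array([(x.max()+1)/W,r/H]),.042),tray(-.07,-.049,.042))
O,R=scoop()
for r in(206,212,218,224,230):
    g=im[r].astype(int).min(1);x=np.flatnonzero(g[232:290]>120)+232;print("scoop",r,x.min(),x.max())
for y in(-.041,.041): print([proj("top",O+R@[x,y,.0]) for x in(.049,-.0)],[proj("top",O+R@[x,y,.045]) for x in(0,-.045)])
E
```

```text
((259.5, 196.0), (41.0, 2.0), -0.0)Traceback (most recent call last):
  File "<stdin>", line 5, in <module>
TypeError: can only concatenate tuple (not "float") to tuple
```

```bash
python3 - <<'E'
from h import *
im=read_camera("top");hsv=cv2.cvtColor(im,cv2.COLOR_BGR2HSV)
e=onz("top",[260/W,196.5/H],.0865);print("red centre",e,"model",tray(.006,0,.0865))
blue=cv2.inRange(hsv,(105,130,40),(130,255,255))
for r in(206,212,220,228,236):
    x=np.flatnonzero(blue[r,230:295])+230;print(r,x.min(),x.max())
print("tray right edge model",[proj("top",tray(x,-.049,.042)) for x in(-.12,-.06,0)],"left",[proj("top",tray(x,.049,.042)) for x in(-.12,-.06,0)])
O,R=scoop()
for r in(206,210,214,218,222):
    g=im[r].astype(int).min(1);x=np.flatnonzero(g[232:290]>120)+232;print("scoop",r,x.tolist()[:4],x.tolist()[-4:],im[r,236:244].tolist(),im[r,271:279].tolist())
for y in(-.041,.041): print(np.array([proj("top",O+R@[x,y,.002]) for x in(.049,.02)]))
E
```

```text
red centre [0.6182 0.0265 0.0865] model [0.618  0.0308 0.0865]
206 277 279
212 277 279
220 277 279
228 277 278
236 277 279
tray right edge model [array([277.8874, 248.9939]), array([278.0424, 225.4997]), array([278.1948, 202.3921])] left [array([239.2272, 248.7725]), array([239.7024, 225.3018]), array([240.1698, 202.2169])]
scoop 206 [232, 233, 234, 235] [286, 287, 288, 289] [[188, 201, 195], [188, 201, 195], [187, 200, 195], [188, 201, 194], [188, 201, 195], [183, 185, 173], [204, 197, 186], [233, 237, 236]] [[235, 238, 237], [235, 239, 237], [235, 239, 237], [235, 239, 237], [234, 238, 237], [226, 212, 203], [179, 89, 28], [168, 85, 26]]
scoop 210 [232, 233, 234, 235] [286, 287, 288, 289] [[189, 202, 195], [187, 201, 194], [188, 201, 196], [187, 201, 194], [188, 201, 195], [201, 203, 191], [224, 219, 208], [231, 234, 233]] [[235, 238, 237], [234, 237, 235], [235, 237, 236], [235, 238, 236], [235, 237, 236], [226, 211, 202], [177, 87, 25], [167, 84, 25]]
scoop 214 [232, 233, 234, 235] [286, 287, 288, 289] [[187, 202, 195], [187, 200, 194], [187, 201, 194], [187, 200, 194], [204, 215
[... 220 characters left out ...]
5] [286, 287, 288, 289] [[189, 201, 195], [189, 201, 195], [189, 201, 194], [189, 201, 195], [208, 215, 209], [198, 201, 199], [149, 152, 156], [225, 224, 223]] [[241, 238, 236], [241, 238, 236], [241, 238, 236], [231, 227, 225], [205, 200, 196], [212, 183, 173], [180, 89, 28], [165, 83, 27]]
scoop 222 [232, 233, 234, 235] [286, 287, 288, 289] [[190, 202, 194], [190, 201, 194], [188, 200, 194], [191, 201, 197], [169, 181, 188], [100, 121, 143], [173, 174, 176], [237, 235, 234]] [[241, 236, 235], [241, 237, 236], [241, 237, 236], [230, 226, 227], [168, 167, 173], [156, 105, 85], [187, 93, 29], [179, 90, 27]]
[[275.4482 202.112 ]
 [275.3545 214.0981]]
[[241.157  201.9425]
 [240.9154 213.9185]]
```

```bash
sed -i 's/TR=np.array.*/TR=np.array([.612,.0288]);TY=-2.1/' h.py; python3 - <<'E'
from h import *
p,Q=tcp(tray(-.062,0,.048),yp(TY));p2,Q2=tcp(tray(-.062,0,.007),yp(TY));plan([("d1",p,Q,5),("d2",p2,Q2,5)])
E
```

```text
d1 n 5 mm/row 14.741541536727393
    [0.025, 0.0, 0.095, 0.001, -0.002, -0.001]
d2 n 5 mm/row 8.200000000000003
    [0.015, -0.0, 0.053, 0.0, 0.0, 0.0]
```

play_rows:
  increments: [0.025, 0, 0.095, 0, 0, 0, 0, 0.025, 0, 0.095, 0, 0, 0, 0, 0.025, 0, 0.095, 0, 0, 0, 0, 0.025, 0, 0.095, 0, 0, 0, 0, 0.025, 0, 0.095, 0, 0, 0, 0]

```text
time: 10.25
ee_pos: [0.4924, 0.0323, 0.1338]
tcp_rot: [[-0.961, 0.039, 0.276], [0.037, 0.999, -0.01], [-0.276, 0.001, -0.961]]
wrist_force: [0.7, -0.2, -1.8]
finger_gap: 0.176
gripper_force: 88.3
```

```bash
python3 - <<'E'
from h import *
o=observe();O,R=scoop(o);e=yp(TY).T@(O-np.r_[TR,0]);print(e,Ro.from_matrix(R).as_euler('zyx',degrees=True))
p2,Q2=tcp(tray(-.062,0,.007),yp(TY));plan([("d2",p2,Q2,5)])
im=read_camera("top");side=read_camera("side")
cv2.imwrite("pics/t5.png",np.hstack([cv2.resize(im[140:270,220:310],(249,360)),cv2.resize(side[190:260,230:360],(540,291))[:, :].copy() if 0 else cv2.resize(side[185:260,230:360],(500,360))]))
E
```

```text
[-0.0617 -0.0009  0.0479] [-2.2149 -0.0067  0.0512]
d2 n 5 mm/row 8.171917322913965
    [0.015, 0.001, 0.052, 0.001, 0.0, -0.005]
```

View pics/t5.png

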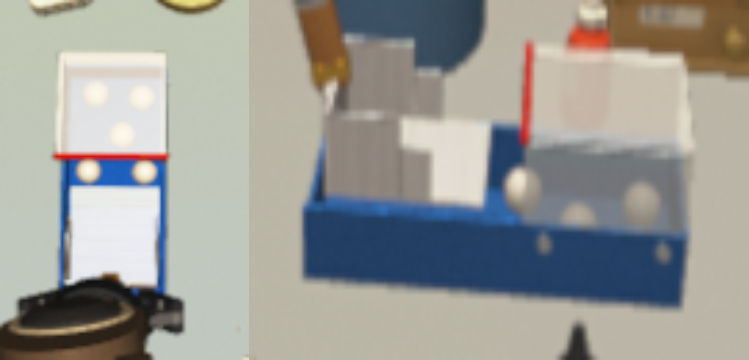

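The top crop shows the scoop centred between the tray walls, and the side crop shows the lip clear behind the front balls. Next I'll lower it and plan the push.

play_rows:
  increments: [0.015, 0.001, 0.053, 0, 0, 0, 0, 0.015, 0.001, 0.053, 0, 0, 0, 0, 0.015, 0.001, 0.053, 0, 0, 0, 0, 0.015, 0.001, 0.053, 0, 0, 0, 0, 0.015, 0.001, 0.053, 0, 0, 0, 0]

```text
time: 10.85
ee_pos: [0.4927, 0.0344, 0.0926]
tcp_rot: [[-0.961, 0.036, 0.276], [0.035, 0.999, -0.009], [-0.276, 0.001, -0.961]]
wrist_force: [0.5, 0.7, -1.5]
finger_gap: 0.174
gripper_force: 88.3
```

```bash
cat > st.py <<'E'
from h import *
o=observe();O,R=scoop(o);print(round(o['time'],2),"tray",yp(TY).T@(O-np.r_[TR,0]),"zyx",Ro.from_matrix(R).as_euler('zyx',degrees=True),"F",o['wrist_force'],"j",o['joint_pos'])
E
cat > p.py <<'E'
exec(open('st.py').read())
p,Q=tcp(tray(-.061,0,.0054),yp(TY,-1));p2,Q2=tcp(tray(.025,0,.0054),yp(TY,-1));p3,Q3=tcp(tray(.046,0,.0054),yp(TY,-1))
plan([("lower",p,Q,5),("push",p2,Q2,15),("push2",p3,Q3,10)])
E
python3 p.py
```

```text
10.85 tray [-0.0615  0.0013  0.0066] zyx [-2.086  -0.01    0.0616] F [ 0.4872  0.7288 -1.4855] j [  5.1459  -6.4797 -35.9072  44.6783  -1.9304   6.9711]
lower n 5 mm/row 0.47160010105013367
    [-0.003, -0.002, 0.001, 0.003, 0.04, -0.0]
push n 15 mm/row 5.733333333333335
    [-0.037, -0.0, 0.01, 0.0, 0.0, 0.0]
push2 n 10 mm/row 2.0999999999999988
    [-0.014, -0.0, 0.004, 0.0, 0.0, 0.0]
```

play_rows:
  increments: [-0.003, -0.002, 0.001, 0, 0.04, 0, 0, -0.003, -0.002, 0.001, 0, 0.04, 0, 0, -0.003, -0.002, 0.001, 0, 0.04, 0, 0, -0.003, -0.002, 0.001, 0, 0.04, 0, 0, -0.003, 0, 0.001, 0, 0.04, 0, 0]

```text
time: 11.35
ee_pos: [0.4954, 0.033, 0.0935]
tcp_rot: [[-0.965, 0.037, 0.259], [0.036, 0.999, -0.008], [-0.259, 0.001, -0.966]]
wrist_force: [-0.2, -0.0, -2.7]
finger_gap: 0.178
gripper_force: 88.3
```

play_rows:
  increments: [-0.037, 0, 0.01, 0, 0, 0, 0, -0.037, 0, 0.01, 0, 0, 0, 0, -0.037, 0, 0.01, 0, 0, 0, 0, -0.037, 0, 0.01, 0, 0, 0, 0, -0.037, 0, 0.01, 0, 0, 0, 0]

```text
time: 11.85
ee_pos: [0.5243, 0.032, 0.093]
tcp_rot: [[-0.965, 0.037, 0.259], [0.036, 0.999, -0.008], [-0.259, 0.001, -0.966]]
wrist_force: [-0.6, 0.1, -2.1]
finger_gap: 0.177
gripper_force: 88.3
```

```bash
python3 st.py; python3 - <<'E'
from h import *
p2,Q2=tcp(tray(.025,0,.0054),yp(TY,-1));p3,Q3=tcp(tray(.045,0,.0054),yp(TY,-1))
plan([("push",p2,Q2,10),("push2",p3,Q3,10)])
E
```

```text
11.85 tray [-0.0313  0.0001  0.006 ] zyx [-2.0967  0.9909  0.1016] F [-0.6199  0.1162 -2.0656] j [  4.398   -2.2681 -31.7624  45.5847  -1.6155   6.2914]
push n 10 mm/row 5.628378436773879
    [-0.036, 0.0, 0.01, 0.001, 0.0, -0.0]
push2 n 10 mm/row 1.9999999999999944
    [-0.013, -0.0, 0.003, 0.0, 0.0, 0.0]
```

play_rows:
  increments: [-0.036, 0, 0.01, 0, 0, 0, 0, -0.036, 0, 0.01, 0, 0, 0, 0, -0.036, 0, 0.01, 0, 0, 0, 0, -0.036, 0, 0.01, 0, 0, 0, 0, -0.036, 0, 0.01, 0, 0, 0, 0]

```text
time: 12.35
ee_pos: [0.5522, 0.031, 0.0928]
tcp_rot: [[-0.965, 0.037, 0.259], [0.036, 0.999, -0.008], [-0.259, 0.001, -0.966]]
wrist_force: [0.2, 0.2, -1.5]
finger_gap: 0.177
gripper_force: 88.2
```

play_rows:
  increments: [-0.036, 0, 0.01, 0, 0, 0, 0, -0.036, 0, 0.01, 0, 0, 0, 0, -0.036, 0, 0.01, 0, 0, 0, 0, -0.036, 0, 0.01, 0, 0, 0, 0, -0.036, 0, 0.01, 0, 0, 0, 0]

```text
time: 12.85
ee_pos: [0.58, 0.0299, 0.0923]
tcp_rot: [[-0.965, 0.037, 0.258], [0.036, 0.999, -0.008], [-0.258, 0.001, -0.966]]
wrist_force: [0.3, -0.0, -3.2]
finger_gap: 0.177
gripper_force: 88.2
```

play_rows:
  increments: [-0.02, 0, 0.005, 0, 0, 0, 0, -0.02, 0, 0.005, 0, 0, 0, 0, -0.02, 0, 0.005, 0, 0, 0, 0, -0.02, 0, 0.005, 0, 0, 0, 0, 0, 0, 0, 0, 0, 0, 0]

```text
time: 13.35
ee_pos: [0.5923, 0.0295, 0.0926]
tcp_rot: [[-0.965, 0.037, 0.259], [0.036, 0.999, -0.008], [-0.259, 0.001, -0.966]]
wrist_force: [-0.3, -0.1, -2.7]
finger_gap: 0.177
gripper_force: 88.2
```

```bash
python3 st.py; python3 - <<'E'
from h import *
read_camera("top")
for r in spot_point("top","ball_1"): print(round(r["confidence"],2),yp(TY).T@(onz("top",r["at"],.018)-np.r_[TR,0]))
p3,Q3=tcp(tray(.046,0,.0054),yp(TY,-1))
plan([("push2",p3,Q3,5)])
E
```

```text
13.35 tray [0.0367 0.0001 0.0057] zyx [-2.0965  0.9995  0.1007] F [-0.3006 -0.0611 -2.7036] j [  3.5447   4.9894 -24.3385  45.738   -1.3959   5.4663]
push2 n 5 mm/row 1.9149979992818185
    [-0.012, 0.0, 0.004, 0.002, -0.0, -0.0]
```

play_rows:
  increments: [-0.012, 0, 0.004, 0, 0, 0, 0, -0.012, 0, 0.004, 0, 0, 0, 0, -0.012, 0, 0.004, 0, 0, 0, 0, -0.012, 0, 0.003, 0, 0, 0, 0, 0, 0, 0, 0, 0, 0, 0]

```text
time: 13.95
ee_pos: [0.6, 0.0292, 0.0925]
tcp_rot: [[-0.965, 0.037, 0.259], [0.036, 0.999, -0.008], [-0.259, 0.001, -0.966]]
wrist_force: [0.2, 0.3, -3.3]
finger_gap: 0.179
gripper_force: 88.2
```

```bash
python3 st.py; python3 - <<'E'
from h import *
s=read_camera("side");t=read_camera("top")
for c in("side","top"):
  for r in spot_point(c,"ball_1"): print(c,round(r["confidence"],2),np.array(r["at"])*[W,H],yp(TY).T@(onz(c,r["at"],.018)-np.r_[TR,0]))
cv2.imwrite("pics/p6.png",np.hstack([cv2.resize(s[165:265,235:355],(480,400)),cv2.resize(t[140:230,225:295],(311,400))]))
E
```

```text
13.95 tray [0.0445 0.0001 0.0056] zyx [-2.0937  0.9664  0.1009] F [ 0.1731  0.2597 -3.3042] j [  3.4651   5.779  -23.4787  45.7733  -1.3764   5.3863]
top 0.28 [311.304 281.694] [-0.2012 -0.1325  0.018 ]
```

View pics/p6.png

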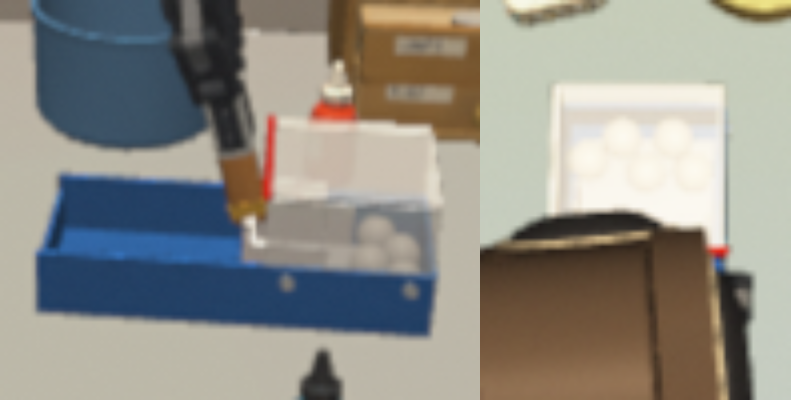

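The top crop shows the five balls as a packed group at (588,158), (622,138), (673,138), (648,168) and (692,170), apparently on the white scoop floor. A bluish strip is visible ahead of them at row 105. I'll convert these to tray coordinates.

```bash
python3 - <<'E'
from h import *
O,R=scoop()
for b in((588,158),(622,138),(673,138),(648,168),(692,170)):
    X=onz("top",np.array([(225+(b[0]-480)/4.444)/W,(140+b[1]/4.444)/H]),.0195);print("tray",yp(TY).T@(X-np.r_[TR,0]),"scoop",R.T@(X-O))
t=read_camera("top");print([ (r,t[r,262].tolist()) for r in range(157,174)])
print("lip",proj("top",O+R@[.049,0,.002]),"wall in",proj("top",tray(.1,0,.042)),proj("top",tray(.1,0,.004)))
# nose-up tilt keeping lip at x=.096
def lipat(x,z,pitch):
    Q=yp(TY,pitch);return tray(x,0,z)-Q@[.049,0,0],Q
st=[]
for k,(x,z,pt,n) in enumerate([(.0965,.0047,-1,5),(.0965,.010,2,5),(.094,.024,12,10),(.090,.036,20,10)]):
    o,Q=lipat(x,z,pt);heel=o+Q@[-.045,0,0];print("heel z",heel[2],"lip sides z",(o+Q@[.018,0,.03])[2]);a=tcp(o,Q);st.append((str(pt),*a,n))
plan(st)
E
```

```text
tray [0.0762 0.0306 0.0195] scoop [0.0318 0.0305 0.0145]
tray [0.0885 0.0104 0.0195] scoop [0.0442 0.0104 0.0148]
tray [ 0.0886 -0.0201  0.0195] scoop [ 0.0443 -0.0201  0.0148]
tray [ 0.0702 -0.0053  0.0195] scoop [ 0.0258 -0.0054  0.0145]
tray [ 0.0691 -0.0316  0.0195] scoop [ 0.0247 -0.0316  0.0145]
[(157, [186, 204, 197]), (158, [192, 211, 209]), (159, [218, 234, 239]), (160, [229, 241, 246]), (161, [228, 241, 246]), (162, [226, 238, 244]), (163, [230, 232, 235]), (164, [216, 220, 225]), (165, [201, 214, 223]), (166, [202, 216, 223]), (167, [202, 216, 222]), (168, [221, 225, 226]), (169, [229, 229, 229]), (170, [227, 229, 231]), (171, [229, 236, 241]), (172, [231, 242, 247]), (173, [235, 245, 249])]
lip [261.1046 170.6027] wall in [260.5211 164.6164] [261.209  168.3754]
heel z 0.00634052620510465 lip sides z 0.03523645545424753
heel z 0.0067194473099649096 lip sides z 0.038899840412795345
heel z 0.00445630106313062 lip sides z 0.04689916560666363
heel z 0.003850106527387133 lip sides z 0.05358815418048152
-1 n 5 mm/row 0.6928299400630645
    [-0.004, 0.0, 0.001, 0.002, 0.0, -0.0]
2 n 5 mm/row 0.8930341292227704
    [0.006, 0.0, -0.001, -0.0, -0.12, -0.0]
12 n 10 mm/row 1.637663230188493
    [0.011, -0.0, 0.0, -0.0, -0.2, -0.0]
20 n 10 mm/row 1.273903121717144
    [0.008, 0.0, -0.001, 0.0, -0.16, 0.0]
```

play_rows:
  increments: [-0.006, 0, 0.001, 0, 0, 0, 0, -0.006, 0, 0.001, 0, 0, 0, 0, -0.005, 0, 0.001, 0, 0, 0, 0, -0.005, 0, 0.001, 0, 0, 0, 0, 0, 0, 0, 0, 0, 0, 0]

```text
time: 14.7
ee_pos: [0.6031, 0.0291, 0.0927]
tcp_rot: [[-0.965, 0.037, 0.259], [0.036, 0.999, -0.008], [-0.259, 0.001, -0.966]]
wrist_force: [0.3, -0.8, -2.7]
finger_gap: 0.179
gripper_force: 88.1
```

```bash
cat > tilt.py <<'E'
exec(open('st.py').read())
def lipat(x,z,pitch):
    Q=yp(TY,pitch);return tray(x,0,z)-Q@[.049,0,0],Q
st=[]
for x,z,pt,n in [(.097,.0112,2,5),(.095,.0265,12,10),(.091,.040,20,10)]:
    o,Q=lipat(x,z,pt);heel=o+Q@[-.045,0,0];print("heel z",heel[2]);a=tcp(o,Q);st.append((str(pt),*a,n))
plan(st)
E
python3 tilt.py
```

```text
14.7 tray [0.0476 0.0001 0.0058] zyx [-2.095   0.9808  0.1001] F [ 0.2917 -0.8149 -2.6502] j [  3.4305   6.1035 -23.0821  45.859   -1.3677   5.3542]
heel z 0.00791944730996491
heel z 0.00695630106313062
heel z 0.007850106527387136
2 n 5 mm/row 0.8145867976959082
    [0.005, 0.0, -0.002, 0.003, -0.119, -0.001]
12 n 10 mm/row 1.5445715084020097
    [0.01, -0.0, -0.001, -0.0, -0.2, -0.0]
20 n 10 mm/row 1.2148383794273696
    [0.008, 0.0, -0.002, 0.0, -0.16, 0.0]
```

play_rows:
  increments: [0.005, 0, -0.002, 0, -0.12, 0, 0, 0.005, 0, -0.002, 0, -0.12, 0, 0, 0.005, 0, -0.002, 0, -0.12, 0, 0, 0.005, 0, -0.002, 0, -0.12, 0, 0, 0.005, 0, -0.002, 0, -0.12, 0, 0]

```text
time: 15.2
ee_pos: [0.5987, 0.0293, 0.0932]
tcp_rot: [[-0.95, 0.036, 0.31], [0.035, 0.999, -0.01], [-0.31, 0.001, -0.951]]
wrist_force: [0.2, -0.0, -2.7]
finger_gap: 0.175
gripper_force: 88.2
```

play_rows:
  increments: [0.01, 0, -0.001, 0, -0.2, 0, 0, 0.01, 0, -0.001, 0, -0.2, 0, 0, 0.01, 0, -0.001, 0, -0.2, 0, 0, 0.01, 0, -0.001, 0, -0.2, 0, 0, 0.01, 0, -0.001, 0, -0.2, 0, 0]

```text
time: 15.7
ee_pos: [0.5914, 0.0295, 0.0912]
tcp_rot: [[-0.919, 0.037, 0.392], [0.034, 0.999, -0.013], [-0.392, 0.001, -0.92]]
wrist_force: [0.1, -0.2, -2.6]
finger_gap: 0.178
gripper_force: 88.2
```

play_rows:
  increments: [0.01, 0, -0.001, 0, -0.2, 0, 0, 0.01, 0, -0.001, 0, -0.2, 0, 0, 0.01, 0, -0.001, 0, -0.2, 0, 0, 0.01, 0, -0.001, 0, -0.2, 0, 0, 0.01, 0, -0.001, 0, -0.2, 0, 0]

```text
time: 16.2
ee_pos: [0.5844, 0.0298, 0.0887]
tcp_rot: [[-0.882, 0.037, 0.471], [0.033, 0.999, -0.016], [-0.471, 0.001, -0.882]]
wrist_force: [-0.8, 0.4, -2.4]
finger_gap: 0.174
gripper_force: 88.2
```

play_rows:
  increments: [0.008, 0, -0.002, 0, -0.2, 0, 0, 0.008, 0, -0.002, 0, -0.2, 0, 0, 0.008, 0, -0.002, 0, -0.2, 0, 0, 0.008, 0, -0.002, 0, -0.2, 0, 0, 0.008, 0, -0.002, 0, -0.2, 0, 0]

```text
time: 16.7
ee_pos: [0.5785, 0.03, 0.087]
tcp_rot: [[-0.837, 0.037, 0.546], [0.031, 0.999, -0.019], [-0.546, 0.001, -0.838]]
wrist_force: [-0.7, 0.1, -3.0]
finger_gap: 0.175
gripper_force: 88.2
```

```bash
python3 st.py; cat > wb.py <<'E'
from h import *
# white round blobs in tray via top camera
t=read_camera("top");O,R=scoop()
g=cv2.cvtColor(t,cv2.COLOR_BGR2GRAY)[140:260,225:300];g=cv2.resize(g,None,fx=6,fy=6,interpolation=cv2.INTER_CUBIC)
c=cv2.HoughCircles(g,cv2.HOUGH_GRADIENT,1,22,param1=60,param2=11,minRadius=20,maxRadius=34)
for x,y,r in (c[0][:12] if c is not None else []):
    X=onz("top",np.array([(225+x/6)/W,(140+y/6)/H]),.025);print("r",r,"tray",yp(TY).T@(X-np.r_[TR,0]),"scoop",R.T@(X-O))
E
python3 wb.py
```

```text
16.7 tray [0.0471 0.0001 0.0219] zyx [ -2.1904 -17.0804  -0.5773] F [-0.7261  0.1399 -2.9987] j [  4.8783  -7.3829 -44.8597  19.622   -3.7445   5.8857]
r 29.9 tray [ 0.0135 -0.0057  0.025 ] scoop [-0.0303 -0.0056  0.0133]
r 29.9 tray [-0.1329 -0.0023  0.025 ] scoop [-0.1702 -0.0022  0.0563]
r 33.4 tray [ 0.0145 -0.0305  0.025 ] scoop [-0.0293 -0.0305  0.013 ]
r 31.2 tray [-0.0608  0.0652  0.025 ] scoop [-0.1013  0.0653  0.035 ]
r 28.8 tray [0.0112 0.0126 0.025 ] scoop [-0.0325  0.0127  0.014 ]
r 33.4 tray [0.0067 0.0239 0.025 ] scoop [-0.0368  0.0239  0.0153]
r 31.0 tray [-0.11   -0.0402  0.025 ] scoop [-0.1483 -0.0402  0.0496]
r 33.4 tray [-0.0877  0.0668  0.025 ] scoop [-0.127   0.0668  0.0429]
r 28.8 tray [-0.1389  0.0682  0.025 ] scoop [-0.1759  0.0683  0.0579]
r 26.6 tray [ 0.0019 -0.0062  0.025 ] scoop [-0.0413 -0.0062  0.0167]
r 20.4 tray [-0.0723 -0.0606  0.025 ] scoop [-0.1123 -0.0606  0.0385]
r 28.9 tray [-0.1345 -0.0134  0.025 ] scoop [-0.1718 -0.0134  0.0568]
```

play_rows:
  increments: [0.022, 0, -0.015, 0, 0, 0, 0, 0.045, 0, -0.029, 0, 0, 0, 0, 0.067, 0, -0.044, 0, 0, 0, 0, 0.078, 0, -0.051, 0, 0, 0, 0, 0.078, 0, -0.051, 0, 0, 0, 0]

```text
time: 17.25
ee_pos: [0.5252, 0.0319, 0.087]
tcp_rot: [[-0.838, 0.037, 0.544], [0.031, 0.999, -0.019], [-0.544, 0.001, -0.839]]
wrist_force: [-0.2, -0.3, -3.4]
finger_gap: 0.176
gripper_force: 88.2
```

play_rows:
  increments: [0.078, 0, -0.051, 0, 0, 0, 0, 0.078, 0, -0.051, 0, 0, 0, 0, 0.067, 0, -0.044, 0, 0, 0, 0, 0.045, 0, -0.029, 0, 0, 0, 0, 0.022, 0, -0.015, 0, 0, 0, 0]

```text
time: 17.75
ee_pos: [0.4738, 0.0339, 0.0875]
tcp_rot: [[-0.838, 0.036, 0.545], [0.031, 0.999, -0.019], [-0.545, 0.001, -0.838]]
wrist_force: [0.6, -0.3, -3.1]
finger_gap: 0.175
gripper_force: 88.2
```

```bash
python3 st.py; python3 wb.py; python3 - <<'E'
from h import *
for c in("top","side"):
  im=read_camera(c)
  for r in spot_point(c,"ball_1"): print(c,round(r["confidence"],2),np.array(r["at"])*[W,H],yp(TY).T@(onz(c,r["at"],.018)-np.r_[TR,0]))
O,R=scoop();a=tcp(O+[-.005,0,.11],yp(TY,18));plan([("up",*a,10)])
E
```

```text
17.75 tray [-0.0577  0.0001  0.0223] zyx [ -2.1779 -17.0175  -0.5681] F [ 0.612  -0.2706 -3.0868] j [  7.1799 -20.4476 -53.7701  23.9858  -4.975    7.8231]
r 28.8 tray [-0.0753  0.0101  0.025 ] scoop [-0.0159  0.01    0.0078]
r 25.4 tray [-0.0928 -0.0323  0.025 ] scoop [-0.0327 -0.0324  0.0129]
r 31.0 tray [-0.0738 -0.0179  0.025 ] scoop [-0.0145 -0.018   0.0074]
r 28.8 tray [-0.0899 -0.0048  0.025 ] scoop [-0.0299 -0.0048  0.0121]
r 25.2 tray [-0.0536  0.0229  0.025 ] scoop [0.0048 0.0229 0.0014]
r 21.6 tray [-0.1177  0.0382  0.025 ] scoop [-0.0565  0.0382  0.0201]
r 23.9 tray [-0.1364  0.0208  0.025 ] scoop [-0.0744  0.0207  0.0256]
r 23.9 tray [-0.1354 -0.0182  0.025 ] scoop [-0.0734 -0.0182  0.0254]
r 23.2 tray [-0.1076 -0.0131  0.025 ] scoop [-0.0468 -0.0132  0.0172]
r 25.4 tray [-0.0749  0.0252  0.025 ] scoop [-0.0156  0.0251  0.0076]
r 28.7 tray [ 0.0284 -0.0632  0.025 ] scoop [ 0.0832 -0.0633 -0.0225]
r 31.0 tray [-0.062  -0.0316  0.025 ] scoop [-0.0033 -0.0317  0.0039]
top 0.54 [256.816 233.394] [-0.0779  0.0086  0.018 ]
top 0.52 [260.12  240.114] [-0.0954 -0.0003  0.018 ]
top 0.51 [271.6   239.106] [-0.0926 -0.0301  0.018 ]
top 0.46 [251.888 222.39 ] [-0.0491  0.0218  0.018 ]
top 0.4 [269.528 233.688] [-0.0785 -0.0245  0.018 ]
top 0.2 [262.976 211.386] [-0.0198 -0.0068  0.018 ]
side 0.58 [275.296 228.606] [-0.0527 -0.0027  0.018 ]
side 0.53 [269.976 213.486] [-0.0726  0.0709  0.018 ]
side 0.45 [265.72 217.98] [-0.081   0.0463  0.018 ]
up n 10 mm/row 10.881818836781381
    [-0.037, -0.0, -0.063, 0.001, -0.019, -0.001]
```

play_rows:
  increments: [-0.02, 0, -0.035, 0, -0.02, 0, 0, -0.037, 0, -0.063, 0, -0.02, 0, 0, -0.037, 0, -0.063, 0, -0.02, 0, 0, -0.037, 0, -0.063, 0, -0.02, 0, 0, -0.037, 0, -0.063, 0, -0.02, 0, 0]

```text
time: 18.5
ee_pos: [0.4724, 0.0338, 0.1389]
tcp_rot: [[-0.833, 0.037, 0.553], [0.031, 0.999, -0.019], [-0.553, 0.001, -0.833]]
wrist_force: [0.2, -0.2, -4.0]
finger_gap: 0.177
gripper_force: 88.2
```

play_rows:
  increments: [-0.037, 0, -0.063, 0, -0.02, 0, 0, -0.037, 0, -0.063, 0, -0.02, 0, 0, -0.037, 0, -0.063, 0, -0.02, 0, 0, -0.037, 0, -0.063, 0, -0.02, 0, 0, -0.037, 0, -0.063, 0, -0.02, 0, 0]

```text
time: 19.0
ee_pos: [0.4689, 0.0339, 0.1929]
tcp_rot: [[-0.828, 0.036, 0.559], [0.031, 0.999, -0.019], [-0.559, 0.001, -0.829]]
wrist_force: [-0.2, 0.3, -2.7]
finger_gap: 0.177
gripper_force: 88.2
```

```bash
python3 st.py; python3 - <<'E'
from h import *
im=read_camera("top");O,R=scoop()
for r in spot_point("top","ball_1"):
    # intersect ray with plane of ball centres in scoop frame (z=.0145)
    o,d=ray("top",r["at"]);o_,d_=R.T@(o-O),R.T@d;X=o_+d_*(.0145-o_[2])/d_[2];print("ball",round(r["confidence"],2),"in scoop",X, "tray floor",yp(TY).T@(onz("top",r["at"],.016)-np.r_[TR,0]))
hsv=cv2.cvtColor(im,cv2.COLOR_BGR2HSV);m=cv2.inRange(hsv,(98,90,30),(115,255,255));m[:,:130]=0;m[:,212:]=0;m[:200]=0;m[280:]=0
cs,_=cv2.findContours(m,cv2.RETR_EXTERNAL,cv2.CHAIN_APPROX_NONE);cc=max(cs,key=cv2.contourArea);print(cv2.fitEllipse(cc),cv2.boundingRect(cc),cv2.minEnclosingCircle(cc))
(cx,cy),rr=cv2.minEnclosingCircle(cc);C=onz("top",[(cx+.5)/W,(cy+.5)/H],.088);E=onz("top",[(cx+rr)/W,cy/H],.088);print("rim",C,np.linalg.norm(E-C))
X=onz("top",np.array([242.5*.7/W,339.5*.7/H]),.088);print(X)
read_camera("side")
for r in recognise("side","mill_jar")[:1]:
    b=r["box"];print("side box",r["confidence"],onz("side",[(b[0]+b[2])/2,b[1]+.02],.088),(b[2]-b[0])*W)
    for q in([.52,.25],[.52,.26],[.525,.25]):
        u=[proj("side",[q[0]+.072*np.cos(a),q[1]+.072*np.sin(a),.088]) for a in np.linspace(0,6.28,60)];u=np.array(u);print(q,u.min(0),u.max(0))
    print(np.array(b)*[W,H,W,H])
E
```

```text
19.0 tray [-0.0614 -0.0001  0.1291] zyx [ -2.1987 -18.0092  -0.6155] F [-0.2052  0.3244 -2.7314] j [  7.4392 -25.6541 -43.3529  38.6427  -5.2619   7.9572]
ball 0.67 in scoop [-0.0069  0.0191  0.0145] tray floor [-0.0541  0.0289  0.016 ]
ball 0.64 in scoop [-0.0122 -0.0143  0.0145] tray floor [-0.06   -0.0088  0.016 ]
ball 0.61 in scoop [-0.0335 -0.0125  0.0145] tray floor [-0.0836 -0.007   0.016 ]
ball 0.58 in scoop [-0.0285  0.0231  0.0145] tray floor [-0.0781  0.0328  0.016 ]
((168.72789001464844, 238.03158569335938), (56.7679328918457, 60.75400161743164), 103.02642822265625) (139, 209, 61, 58) ((169.07215881347656, 238.6907196044922), 30.807586669921875)
rim [0.5187 0.2499 0.088 ] 0.07416454269152828
[0.5225 0.2495 0.088 ]
side box 0.64 [0.5276 0.2378 0.088 ] 47.992
[0.52, 0.25] [239.738  156.6992] [291.253  176.2654]
[0.52, 0.26] [240.1795 155.4971] [291.2986 174.7662]
[0.525, 0.25] [241.5302 156.761 ] [293.0417 176.3369]
[243.992 159.306 291.984 200.298]
```

```bash
cat > pour.py <<'E'
from h import *
J=np.array([.522,.250]);Y=25.
h=np.array([np.cos(np.radians(Y)),np.sin(np.radians(Y))])
def lp(z,pt,back=.025):
    Q=yp(Y,pt);return tcp(np.r_[J-h*back,z]-Q@[.049,0,0],Q)
E
python3 - <<'E'
from pour import *
plan([("carry",*lp(.136,18),14),("level",*lp(.098,0),10),("tip1",*lp(.096,-16),10),("tip2",*lp(.096,-36),10)])
E
```

```text
carry n 14 mm/row 12.443595663346592
    [0.025, 0.079, -0.012, -0.216, 0.001, -0.321]
level n 10 mm/row 2.1347180374222483
    [-0.013, -0.0, 0.007, 0.0, 0.36, 0.0]
tip1 n 10 mm/row 3.6856801669714323
    [-0.021, -0.0, -0.013, -0.0, 0.32, -0.0]
tip2 n 10 mm/row 4.765913672315087
    [-0.026, -0.0, -0.018, -0.0, 0.4, 0.0]
```

play_rows:
  increments: [0.013, 0.04, -0.006, -0.108, 0, -0.16, 0, 0.025, 0.079, -0.012, -0.216, 0, -0.32, 0, 0.025, 0.079, -0.012, -0.216, 0, -0.32, 0, 0.025, 0.079, -0.012, -0.216, 0, -0.32, 0, 0.025, 0.079, -0.012, -0.216, 0, -0.32, 0]

```text
time: 19.7
ee_pos: [0.4486, 0.088, 0.189]
tcp_rot: [[-0.823, -0.118, 0.555], [-0.097, 0.993, 0.067], [-0.559, 0.001, -0.829]]
wrist_force: [0.4, 0.9, -2.5]
finger_gap: 0.173
gripper_force: 88.2
```

play_rows:
  increments: [0.025, 0.079, -0.012, -0.216, 0, -0.32, 0, 0.025, 0.079, -0.012, -0.216, 0, -0.32, 0, 0.025, 0.079, -0.012, -0.216, 0, -0.32, 0, 0.025, 0.079, -0.012, -0.216, 0, -0.32, 0, 0.025, 0.079, -0.012, -0.216, 0, -0.32, 0]

```text
time: 20.2
ee_pos: [0.4177, 0.1421, 0.1863]
tcp_rot: [[-0.795, -0.283, 0.537], [-0.234, 0.959, 0.159], [-0.56, 0.001, -0.829]]
wrist_force: [0.1, -0.1, -3.6]
finger_gap: 0.174
gripper_force: 88.2
```

play_rows:
  increments: [0.025, 0.079, -0.012, -0.216, 0, -0.32, 0, 0.025, 0.079, -0.012, -0.216, 0, -0.32, 0, 0.025, 0.079, -0.012, -0.216, 0, -0.32, 0, 0.025, 0.079, -0.012, -0.216, 0, -0.32, 0, 0.013, 0.04, -0.006, -0.108, 0, -0.16, 0]

```text
time: 20.7
ee_pos: [0.382, 0.186, 0.1835]
tcp_rot: [[-0.751, -0.424, 0.506], [-0.351, 0.906, 0.238], [-0.56, 0.001, -0.829]]
wrist_force: [0.8, 0.4, -3.4]
finger_gap: 0.176
gripper_force: 88.3
```

```bash
python3 st.py; python3 - <<'E'
from pour import *
O,R=scoop();print(O,"lip",O+R@[.049,0,.0],"want",J-h*.025)
read_camera("top");read_camera("side");read_camera("wrist")
for c in("top","side","wrist"):
  for r in spot_point(c,"ball_1"):
    o,d=ray(c,r["at"]);o_,d_=R.T@(o-O),R.T@d;X=o_+d_*(.0145-o_[2])/d_[2];print(c,"ball",round(r["confidence"],2),"in scoop",X, "tray floor",yp(TY).T@(onz(c,r["at"],.016)-np.r_[TR,0]))
plan([("level",*lp(.098,0),10),("tip1",*lp(.096,-16),10),("tip2",*lp(.096,-36),10)])
E
```

```text
20.7 tray [-0.1629  0.1861  0.1197] zyx [ 26.2164 -16.2556   7.9231] F [ 0.7743  0.4383 -3.4382] j [ 26.4567 -31.7501 -47.2925  40.4273  -0.7065   1.1674]
[0.456  0.2208 0.1197] lip [0.4982 0.2405 0.1349] want [0.4993 0.2394]
top ball 0.65 in scoop [-0.0365  0.0176  0.0145] tray floor [-0.2054  0.2084  0.016 ]
top ball 0.57 in scoop [-0.0351 -0.0282  0.0145] tray floor [-0.181   0.1644  0.016 ]
top ball 0.51 in scoop [-0.0367  0.0036  0.0145] tray floor [-0.1985  0.1946  0.016 ]
top ball 0.46 in scoop [-0.013  -0.0107  0.0145] tray floor [-0.1689  0.1938  0.016 ]
side ball 0.24 in scoop [-0.0026 -0.024   0.0145] tray floor [-0.208   0.4633  0.016 ]
wrist ball 0.6 in scoop [-0.0328  0.0264  0.0145] tray floor [-0.0953  0.2734  0.016 ]
wrist ball 0.58 in scoop [-0.01   -0.0121  0.0145] tray floor [-0.0135  0.238   0.016 ]
wrist ball 0.58 in scoop [-0.0092  0.0171  0.0145] tray floor [-0.0362  0.2871  0.016 ]
wrist ball 0.44 in scoop [-0.0332 -0.0267  0.0145] tray floor [-0.0535  0.19    0.016 ]
level n 10 mm/row 2.1402381859186956
    [-0.013, 0.0, 0.006, 0.0, 0.361, -0.002]
tip1 n 10 mm/row 3.6856801669714323
    [-0.021, -0.0, -0.013, -0.0, 0.32, -0.0]
tip2 n 10 mm/row 4.765913672315087
    [-0.026, -0.0, -0.018, -0.0, 0.4, 0.0]
```

Combining the views, all five balls are in the scoop: three along the back and two in front. Now I'll pour.

play_rows:
  increments: [-0.013, 0, 0.006, 0, 0.36, 0, 0, -0.013, 0, 0.006, 0, 0.36, 0, 0, -0.013, 0, 0.006, 0, 0.36, 0, 0, -0.013, 0, 0.006, 0, 0.36, 0, 0, -0.013, 0, 0.006, 0, 0.36, 0, 0]

```text
time: 21.5
ee_pos: [0.3931, 0.1896, 0.1848]
tcp_rot: [[-0.822, -0.421, 0.383], [-0.381, 0.907, 0.179], [-0.422, 0.001, -0.906]]
wrist_force: [0.5, -0.8, -2.4]
finger_gap: 0.179
gripper_force: 88.2
```

play_rows:
  increments: [-0.013, 0, 0.006, 0, 0.36, 0, 0, -0.013, 0, 0.006, 0, 0.36, 0, 0, -0.013, 0, 0.006, 0, 0.36, 0, 0, -0.013, 0, 0.006, 0, 0.36, 0, 0, -0.013, 0, 0.006, 0, 0.36, 0, 0]

```text
time: 22.0
ee_pos: [0.403, 0.1942, 0.1842]
tcp_rot: [[-0.872, -0.421, 0.25], [-0.404, 0.907, 0.117], [-0.276, 0.001, -0.961]]
wrist_force: [0.2, 0.3, -1.9]
finger_gap: 0.171
gripper_force: 88.2
```

play_rows:
  increments: [-0.011, 0, -0.007, 0, 0.16, 0, 0, -0.011, 0, -0.007, 0, 0.16, 0, 0, -0.011, 0, -0.007, 0, 0.16, 0, 0, -0.011, 0, -0.007, 0, 0.16, 0, 0, -0.011, 0, -0.007, 0, 0.16, 0, 0]

```text
time: 22.5
ee_pos: [0.4084, 0.1971, 0.1914]
tcp_rot: [[-0.887, -0.421, 0.188], [-0.412, 0.907, 0.089], [-0.208, 0.001, -0.978]]
wrist_force: [-0.2, -0.2, -3.0]
finger_gap: 0.173
gripper_force: 88.2
```

play_rows:
  increments: [-0.011, 0, -0.007, 0, 0.16, 0, 0, -0.011, 0, -0.007, 0, 0.16, 0, 0, -0.011, 0, -0.007, 0, 0.16, 0, 0, -0.011, 0, -0.007, 0, 0.16, 0, 0, -0.011, 0, -0.007, 0, 0.16, 0, 0]

```text
time: 23.0
ee_pos: [0.4149, 0.2002, 0.1979]
tcp_rot: [[-0.898, -0.422, 0.125], [-0.417, 0.907, 0.059], [-0.139, 0.001, -0.99]]
wrist_force: [-0.4, -0.9, -2.7]
finger_gap: 0.173
gripper_force: 88.2
```

```bash
python3 st.py; python3 - <<'E'
from pour import *
O,R=scoop();print("lip",O+R@[.049,0,.0],"want",J-h*.025)
read_camera("top")
for c in("top",):
  for r in spot_point(c,"ball_1"):
    print(c,"ball",round(r["confidence"],2),"jar floor rel",onz(c,r["at"],.019)[:2]-J,onz(c,r["at"],.1)[:2]-J)
plan([("tip1",*lp(.096,-16),5),("tip2",*lp(.096,-36),10)])
E
```

```text
23.0 tray [-0.1628  0.1847  0.1047] zyx [25.1503  7.2998 -3.3471] F [-0.3762 -0.8877 -2.656 ] j [ 25.7909  -6.2598 -20.5762  67.7101  -0.059    0.8585]
lip [0.5    0.2398 0.0979] want [0.4993 0.2394]
top ball 0.66 jar floor rel [-0.0273  0.0055] [-0.0339 -0.014 ]
top ball 0.64 jar floor rel [-0.0113 -0.023 ] [-0.0191 -0.0406]
top ball 0.59 jar floor rel [-0.0097  0.0278] [-0.0176  0.0067]
top ball 0.55 jar floor rel [-0.0367  0.0285] [-0.0427  0.0074]
top ball 0.43 jar floor rel [-0.0023  0.006 ] [-0.0107 -0.0136]
tip1 n 5 mm/row 3.366712159278718
    [-0.019, -0.0, -0.012, 0.002, 0.321, -0.003]
tip2 n 10 mm/row 4.765913672315087
    [-0.026, -0.0, -0.018, -0.0, 0.4, 0.0]
```

play_rows:
  increments: [-0.019, 0, -0.012, 0, 0.32, 0, 0, -0.019, 0, -0.012, 0, 0.32, 0, 0, -0.019, 0, -0.012, 0, 0.32, 0, 0, -0.019, 0, -0.012, 0, 0.32, 0, 0, -0.019, 0, -0.012, 0, 0.32, 0, 0]

```text
time: 23.6
ee_pos: [0.4273, 0.2059, 0.2083]
tcp_rot: [[-0.907, -0.422, -0.0], [-0.422, 0.907, 0.001], [-0.0, 0.001, -1.0]]
wrist_force: [1.6, -0.4, -1.8]
finger_gap: 0.176
gripper_force: 88.3
```

play_rows:
  increments: [-0.026, 0, -0.018, 0, 0.4, 0, 0, -0.026, 0, -0.018, 0, 0.4, 0, 0, -0.026, 0, -0.018, 0, 0.4, 0, 0, -0.026, 0, -0.018, 0, 0.4, 0, 0, -0.026, 0, -0.018, 0, 0.4, 0, 0]

```text
time: 24.1
ee_pos: [0.446, 0.2145, 0.2204]
tcp_rot: [[-0.893, -0.422, -0.158], [-0.415, 0.907, -0.072], [0.173, 0.001, -0.985]]
wrist_force: [-0.1, -0.2, -1.2]
finger_gap: 0.176
gripper_force: 88.3
```

play_rows:
  increments: [-0.026, 0, -0.018, 0, 0.4, 0, 0, -0.026, 0, -0.018, 0, 0.4, 0, 0, -0.026, 0, -0.018, 0, 0.4, 0, 0, -0.026, 0, -0.018, 0, 0.4, 0, 0, -0.026, 0, -0.018, 0, 0.4, 0, 0]

```text
time: 24.6
ee_pos: [0.4662, 0.224, 0.2286]
tcp_rot: [[-0.852, -0.422, -0.31], [-0.397, 0.907, -0.143], [0.341, 0.001, -0.94]]
wrist_force: [0.9, -0.2, -2.0]
finger_gap: 0.178
gripper_force: 88.3
```

```bash
python3 st.py; python3 - <<'E'
from pour import *
O,R=scoop();print("lip",O+R@[.049,0,.0],"want",J-h*.025)
read_camera("top");read_camera("wrist")
for c in("top","wrist"):
  for r in spot_point(c,"ball_1"):
    print(c,"ball",round(r["confidence"],2),"jar floor rel",onz(c,r["at"],.019)[:2]-J,onz(c,r["at"],.1)[:2]-J)
up=lp(.15,-16,.06)
a=tcp(O+np.array([-.05,-.03,.06]),yp(Y,0))
b=tcp(np.array([.40,-.03,.16]),yp(5,0)); c_=tcp(np.array([.527,-.262,.13]),yp(4.8,0))
plan([("away",*a,10),("mid",*b,10),("mat",*c_,10)])
E
```

```text
24.6 tray [-0.1561  0.1882  0.125 ] zyx [ 29.8811  32.2    -16.9541] F [ 0.9061 -0.1623 -2.0419] j [ 25.5139  23.3385  15.1017 101.7226   0.2573   0.5234]
lip [0.4989 0.2393 0.0962] want [0.4993 0.2394]
top ball 0.53 jar floor rel [ 0.0304 -0.0362] [ 0.0196 -0.0528]
top ball 0.49 jar floor rel [0.047  0.0314] [0.0351 0.01  ]
top ball 0.45 jar floor rel [ 0.0119 -0.5161] [ 0.0025 -0.499 ]
top ball 0.43 jar floor rel [0.0479 0.0011] [ 0.0359 -0.0182]
wrist ball 0.49 jar floor rel [ 0.0886 -0.2111] [ 0.0539 -0.1712]
away n 10 mm/row 12.682989154083446
    [0.083, -0.004, -0.024, 0.001, -0.718, -0.001]
mid n 10 mm/row 20.545281002330572
    [0.052, -0.127, 0.002, 0.11, 0.0, 0.385]
mat n 10 mm/row 26.59983595583267
    [-0.063, -0.161, 0.039, 0.001, -0.0, 0.004]
```

play_rows:
  increments: [0.083, 0, -0.024, 0, -0.72, 0, 0, 0.083, 0, -0.024, 0, -0.72, 0, 0, 0.083, 0, -0.024, 0, -0.72, 0, 0, 0.083, 0, -0.024, 0, -0.72, 0, 0, 0.083, 0, -0.024, 0, -0.72, 0, 0]

```text
time: 25.3
ee_pos: [0.4134, 0.1994, 0.2605]
tcp_rot: [[-0.906, -0.422, -0.027], [-0.421, 0.907, -0.011], [0.029, 0.001, -1.0]]
wrist_force: [0.5, 0.1, -1.6]
finger_gap: 0.179
gripper_force: 88.3
```

play_rows:
  increments: [0.083, 0, -0.024, 0, -0.72, 0, 0, 0.083, 0, -0.024, 0, -0.72, 0, 0, 0.083, 0, -0.024, 0, -0.72, 0, 0, 0.083, 0, -0.024, 0, -0.72, 0, 0, 0.083, 0, -0.024, 0, -0.72, 0, 0]

```text
time: 25.8
ee_pos: [0.3556, 0.1725, 0.2723]
tcp_rot: [[-0.87, -0.422, 0.254], [-0.404, 0.907, 0.119], [-0.281, 0.001, -0.96]]
wrist_force: [-0.3, -0.2, -1.8]
finger_gap: 0.176
gripper_force: 88.3
```

play_rows:
  increments: [0.052, -0.127, 0.002, 0.11, 0, 0.385, 0, 0.052, -0.127, 0.002, 0.11, 0, 0.385, 0, 0.052, -0.127, 0.002, 0.11, 0, 0.385, 0, 0.052, -0.127, 0.002, 0.11, 0, 0.385, 0, 0.052, -0.127, 0.002, 0.11, 0, 0.385, 0]

```text
time: 26.3
ee_pos: [0.3551, 0.0701, 0.2595]
tcp_rot: [[-0.929, -0.256, 0.268], [-0.246, 0.967, 0.072], [-0.278, 0.001, -0.961]]
wrist_force: [0.6, -0.1, -1.7]
finger_gap: 0.174
gripper_force: 88.4
```

```bash
python3 st.py; python3 - <<'E'
from pour import *
read_camera("top");read_camera("wrist");read_camera("side")
for c in("top","wrist","side"):
  for r in spot_point(c,"ball_1"):
    print(c,"ball",round(r["confidence"],2),"jar rel",onz(c,r["at"],.019)[:2]-J,"tray",yp(TY).T@(onz(c,r["at"],.016)-np.r_[TR,0]))
for r in spot_point("top","mill_jar")[:1]: print(onz("top",r["at"],0))
E
```

```text
26.3 tray [-0.2026  0.0489  0.1737] zyx [14.8553 -0.1131  0.0953] F [ 0.5818 -0.0974 -1.657 ] j [ 10.0167 -23.9657 -26.8721  71.0193   1.4035  -4.6315]
top ball 0.65 jar rel [-0.0084  0.0259] tray [-0.1072  0.2441  0.016 ]
top ball 0.6 jar rel [ 0.0272 -0.0456] tray [-0.0688  0.1738  0.016 ]
top ball 0.57 jar rel [0.0434 0.027 ] tray [-0.0553  0.2471  0.016 ]
top ball 0.5 jar rel [0.046  0.0021] tray [-0.0517  0.2222  0.016 ]
top ball 0.48 jar rel [-0.018   0.0546] tray [-0.1178  0.2725  0.016 ]
top ball 0.44 jar rel [-0.12   -0.3525] tray [-0.205  -0.1392  0.016 ]
wrist ball 0.51 jar rel [-0.0228  0.0581] tray [-0.121   0.2773  0.016 ]
wrist ball 0.47 jar rel [-0.011   0.0414] tray [-0.1085  0.2608  0.016 ]
wrist ball 0.45 jar rel [0.054  0.0135] tray [-0.042   0.2352  0.016 ]
wrist ball 0.41 jar rel [0.0466 0.0394] tray [-0.0504  0.2609  0.016 ]
[0.5263 0.2593 0.    ]
```

All five balls show in the jar; the sixth hit is the cream cup. Next I'll carry the scoop back to the mat.

```bash
python3 - <<'E'
from h import *
b=tcp(np.array([.42,-.08,.16]),yp(5,0)); c=tcp(np.array([.527,-.263,.09]),yp(4.8,0)); d=tcp(np.array([.527,-.263,.012]),yp(4.8,0))
plan([("mid",*b,5),("mat",*c,10),("down",*d,10)])
E
```

```text
mid n 5 mm/row 31.466403782639194
    [0.036, -0.207, 0.009, 0.114, 0.002, 0.383]
mat n 10 mm/row 22.30707769118091
    [-0.045, -0.128, 0.062, 0.001, -0.0, 0.004]
down n 10 mm/row 7.8
    [0.014, 0.0, 0.05, 0.0, 0.0, 0.0]
```

play_rows:
  increments: [0.036, -0.207, 0.009, 0.114, 0.002, 0.383, 0, 0.036, -0.207, 0.009, 0.114, 0.002, 0.383, 0, 0.036, -0.207, 0.009, 0.114, 0.002, 0.383, 0, 0.036, -0.207, 0.009, 0.114, 0.002, 0.383, 0, 0.036, -0.207, 0.009, 0.114, 0.002, 0.383, 0]

```text
time: 27.15
ee_pos: [0.3622, -0.0864, 0.2455]
tcp_rot: [[-0.958, -0.086, 0.275], [-0.083, 0.996, 0.023], [-0.276, -0.001, -0.961]]
wrist_force: [0.6, 0.8, -2.4]
finger_gap: 0.178
gripper_force: 89.1
```

play_rows:
  increments: [-0.045, -0.128, 0.062, 0, 0, 0, 0, -0.045, -0.128, 0.062, 0, 0, 0, 0, -0.045, -0.128, 0.062, 0, 0, 0, 0, -0.045, -0.128, 0.062, 0, 0, 0, 0, -0.045, -0.128, 0.062, 0, 0, 0, 0]

```text
time: 27.65
ee_pos: [0.4162, -0.1779, 0.2097]
tcp_rot: [[-0.958, -0.087, 0.274], [-0.084, 0.996, 0.024], [-0.275, -0.0, -0.961]]
wrist_force: [-0.8, 0.0, -2.1]
finger_gap: 0.173
gripper_force: 89.1
```

play_rows:
  increments: [-0.045, -0.128, 0.062, 0, 0, 0, 0, -0.045, -0.128, 0.062, 0, 0, 0, 0, -0.045, -0.128, 0.062, 0, 0, 0, 0, -0.045, -0.128, 0.062, 0, 0, 0, 0, -0.045, -0.128, 0.062, 0, 0, 0, 0]

```text
time: 28.15
ee_pos: [0.4698, -0.2695, 0.1741]
tcp_rot: [[-0.958, -0.088, 0.274], [-0.084, 0.996, 0.024], [-0.275, -0.0, -0.961]]
wrist_force: [0.0, 0.1, -1.4]
finger_gap: 0.173
gripper_force: 89.1
```

```bash
python3 - <<'E'
from h import *
O,R=scoop();print(O,Ro.from_matrix(R).as_euler('zyx',degrees=True))
read_camera("wrist");im=read_camera("top")
for r in spot_point("top","scoop_mat")[:2]: print(r["confidence"],onz("top",r["at"],0))
d=tcp(np.array([.527,-.263,.012]),yp(4.8,0));e=tcp(np.array([.527,-.263,.0034]),yp(4.8,0))
plan([("down",*d,10),("touch",*e,5)])
E
```

```text
[ 0.5274 -0.2644  0.0881] [ 5.0246  0.0415 -0.0203]
0.73 [ 0.5259 -0.266   0.    ]
down n 10 mm/row 7.552548333805333
    [0.014, 0.001, 0.048, 0.002, -0.003, 0.003]
touch n 5 mm/row 1.7199999999999993
    [0.003, 0.0, 0.011, 0.0, 0.0, 0.0]
```

play_rows:
  increments: [0.014, 0, 0.048, 0, 0, 0, 0, 0.014, 0, 0.048, 0, 0, 0, 0, 0.014, 0, 0.048, 0, 0, 0, 0, 0.014, 0, 0.048, 0, 0, 0, 0, 0.014, 0, 0.048, 0, 0, 0, 0]

```text
time: 28.8
ee_pos: [0.4683, -0.2691, 0.1366]
tcp_rot: [[-0.958, -0.086, 0.274], [-0.083, 0.996, 0.023], [-0.275, -0.0, -0.961]]
wrist_force: [0.2, -0.9, -1.8]
finger_gap: 0.179
gripper_force: 89.4
```

play_rows:
  increments: [0.014, 0, 0.048, 0, 0, 0, 0, 0.014, 0, 0.048, 0, 0, 0, 0, 0.014, 0, 0.048, 0, 0, 0, 0, 0.014, 0, 0.048, 0, 0, 0, 0, 0.014, 0, 0.048, 0, 0, 0, 0]

```text
time: 29.3
ee_pos: [0.4683, -0.2695, 0.0991]
tcp_rot: [[-0.958, -0.086, 0.274], [-0.083, 0.996, 0.023], [-0.275, -0.0, -0.961]]
wrist_force: [0.3, 1.1, -1.9]
finger_gap: 0.171
gripper_force: 89.4
```

play_rows:
  increments: [0.003, 0, 0.011, 0, 0, 0, 0, 0.003, 0, 0.011, 0, 0, 0, 0, 0.003, 0, 0.011, 0, 0, 0, 0, 0.003, 0, 0.011, 0, 0, 0, 0, 0, 0, 0, 0, 0, 0, 0]

```text
time: 29.8
ee_pos: [0.4684, -0.2694, 0.0929]
tcp_rot: [[-0.958, -0.086, 0.274], [-0.083, 0.996, 0.023], [-0.275, -0.0, -0.961]]
wrist_force: [0.5, -0.1, -2.0]
finger_gap: 0.178
gripper_force: 89.3
```

```bash
python3 - <<'E'
from h import *
o=observe();O,R=scoop(o);print(O,Ro.from_matrix(R).as_euler('zyx',degrees=True),o['wrist_force'])
E
```

```text
[ 0.5261 -0.2644  0.0069] [ 4.934   0.0235 -0.0251] [ 0.5285 -0.0868 -2.0184]
```

play_rows:
  increments: [0.002, 0, 0.006, 0, 0, 0, 0, 0.002, 0, 0.006, 0, 0, 0, 0, 0.002, 0, 0.006, 0, 0, 0, 0, 0.002, 0, 0.006, 0, 0, 0, 0, 0, 0, 0, 0, 0, 0, 0]

```text
time: 30.3
ee_pos: [0.4682, -0.2695, 0.0891]
tcp_rot: [[-0.958, -0.086, 0.274], [-0.083, 0.996, 0.023], [-0.275, -0.0, -0.961]]
wrist_force: [-0.1, -0.0, -0.9]
finger_gap: 0.174
gripper_force: 89.3
```

```bash
python3 - <<'E'
from h import *
o=observe();O,R=scoop(o);print(O,Ro.from_matrix(R).as_euler('zyx',degrees=True),o['wrist_force'])
E
```

```text
[ 0.5259 -0.2645  0.0031] [ 4.9299  0.0181 -0.0287] [-0.1179 -0.0183 -0.8669]
```

play_rows:
  increments: [0.001, 0, 0.003, 0, 0, 0, 0, 0, 0, 0, 0, 0, 0, 0, 0, 0, 0, 0, 0, 0, 0.25, 0, 0, 0, 0, 0, 0, 0.4, 0, 0, 0, 0, 0, 0, 0.6]
  grip_force: 30

```text
time: 30.8
ee_pos: [0.4684, -0.2695, 0.0887]
tcp_rot: [[-0.958, -0.086, 0.275], [-0.083, 0.996, 0.023], [-0.276, -0.001, -0.961]]
wrist_force: [0.8, -0.1, -0.2]
finger_gap: 0.551
gripper_force: 0.0
```

play_rows:
  increments: [0, 0, 0, 0, 0, 0, 0.8, 0, 0, 0, 0, 0, 0, 0.8, 0, 0, 0, 0, 0, 0, 0.8, 0, 0, 0, 0, 0, 0, 0.8, 0, 0, -0.03, 0, 0, 0, 0.8]

```text
time: 31.3
ee_pos: [0.4666, -0.2693, 0.0925]
tcp_rot: [[-0.958, -0.086, 0.273], [-0.083, 0.996, 0.024], [-0.274, 0.0, -0.962]]
wrist_force: [-0.6, 0.5, -0.3]
finger_gap: 0.799
gripper_force: 0.0
```

play_rows:
  increments: [0, 0, -0.1, 0, 0, 0, 0.8, 0, 0, -0.15, 0, 0, 0, 0.8, 0, 0, -0.15, 0, 0, 0, 0.8, 0, 0, -0.15, 0, 0, 0, 0.8, 0, 0, -0.15, 0, 0, 0, 0.8]

```text
time: 31.8
ee_pos: [0.4378, -0.2719, 0.1952]
tcp_rot: [[-0.958, -0.086, 0.274], [-0.083, 0.996, 0.023], [-0.275, -0.001, -0.961]]
wrist_force: [-0.3, -0.0, -0.5]
finger_gap: 0.799
gripper_force: 0.0
```

play_rows:
  increments: [0, 0, -0.15, 0, 0, 0, 0.8, 0, 0, -0.15, 0, 0, 0, 0.8, 0, 0, -0.1, 0, 0, 0, 0.8, 0, 0, 0, 0, 0, 0, 0.8, 0, 0, 0, 0, 0, 0, 0.8]

```text
time: 32.3
ee_pos: [0.4217, -0.2735, 0.2516]
tcp_rot: [[-0.958, -0.086, 0.275], [-0.083, 0.996, 0.023], [-0.276, -0.001, -0.961]]
wrist_force: [0.4, 0.8, -0.9]
finger_gap: 0.796
gripper_force: 0.0
```

```bash
python3 - <<'E'
from h import *
print(observe()['ee_pos'])
for c in("wrist","top"):
  read_camera(c)
  for n,z in (('scoop',.003),('scoop_grip',.1026),('scoop_lip',.004),('scoop_mat',0)):
    for r in spot_point(c,n)[:1]: print(c,n,round(r['confidence'],2),onz(c,r['at'],z))
J=np.array([.522,.25])
for r in spot_point("top","ball_1"): print("ball",round(r["confidence"],2),onz("top",r["at"],.019)[:2]-J)
im=read_camera("wrist");K=cv2.inRange(im,(0,0,0),(45,45,45))
E
```

```text
[ 0.4217 -0.2735  0.2516]
wrist scoop 0.69 [ 0.5236 -0.2617  0.003 ]
wrist scoop_grip 0.72 [ 0.4576 -0.2686  0.1026]
wrist scoop_lip 0.83 [ 0.568  -0.2579  0.004 ]
top scoop 0.89 [ 0.5291 -0.2706  0.003 ]
top scoop_grip 0.63 [ 0.4641 -0.2713  0.1026]
top scoop_lip 0.71 [ 0.5772 -0.2611  0.004 ]
ball 0.53 [0.0524 0.0024]
ball 0.51 [-0.0299  0.0467]
ball 0.51 [-0.0112  0.0202]
ball 0.45 [-0.1122 -0.2549]
ball 0.41 [ 0.0348 -0.0385]
ball 0.41 [0.0426 0.0324]
```

```bash
python3 -c "
from cell import close_job
print(close_job())"
```

```text
the job is handed in; nothing more can be done
None
```

The job is handed in at about 32 s: the camera detections show all five balls in the mill jar, and the scoop standing level, released, within a few millimetres of its mat's centre. I did not re-check the bottles, cups and stamp one by one.

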